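# Rebuild a wheelbarrow axle end

## Task

Put this wheelbarrow axle end back together: slide the bare-metal spacer block onto the axle first, then the green bearing block, then push the red end cap, mouth first, over the end of the axle. Pressing on the cap, push the whole stack up against the axle's rubber-faced stop and hold a firm but gentle push of about 12 N for a good half second (never more than 25 N on the axle or its stand), then let go so that the stack stays closed up with no gaps. Leave the blue spare block and everything else on the bench alone.

Things in the scene. Friction and masses are not known exactly. Their poses are not given: they have to be found in the camera images.
- axle_tip (a point): Centre of the free end of the axle: a level round steel rod, 16 mm dia, rim rounded 1 mm, 100 mm above the bench. +y runs along the axle from the free end inwards to the stand (parts slide on along +y), z up. The stop's face lies anywhere from 78 to 92 mm inwards of this point: it is clamped differently every time and not measured, so find it by feel. The post is 115 mm inwards.
- axle_stand: Fixed stand: green post (50 mm wide, 130 high) on a dark 130 x 100 mm base; origin on the bench under the post, axle along its -y. On the axle a brass collar (36 mm dia, 12 long; holds to 60 N) carries the stop: a black rubber ring (34 mm dia, 8 long). The rubber yields 1 mm per 6 N, is damped (10 mm/s adds about 3 N), bottoms out at 6 mm and springs back slowly.
- spacer_mid (a point): Centre of the bare-metal (silver grey) spacer block, half-way up: 44 mm wide (x), 44 mm high (z), 24 mm along its bore (y), about 0.15 kg. Brass lips, a dark set screw on top. The through bore is 18 mm in diameter along y, through the centre, with 1.5 mm chamfers on its +y side; either face may lead. It stands on the bench with its bore level.
- bearing_mid (a point): Centre of the green bearing block, half-way up: 44 x 44 mm (x, z), 30 mm along its 18 mm through bore (y), about 0.1 kg; chamfered on its +y side, otherwise either face may lead. It stands on the bench with its bore level.
- cap_mid (a point): Centre of the red end cap, half-way up: 44 x 44 mm (x, z), 46 mm long (y), about 0.08 kg. Its blind bore, 18 mm in diameter and 42 mm deep along y through the centre, opens with a 1.5 mm chamfer on the +y face, by a black band; the -y face is closed. The +y face must lead onto the axle and comes to rest against the green block; the bore never bottoms on the axle's end.
- spare_mid (a point): Centre of the blue spare block, same shape as the green one (44 x 44 x 30 mm). Not wanted: leave it where it stands.
- spacer: Same silver-grey spacer block; origin under its centre, 22 mm below point spacer_mid.
- bearing: Same green bearing block; origin under its centre, 22 mm below point bearing_mid.
- cap: Same red end cap; origin under its centre, 22 mm below point cap_mid.
- mould: Bystander: galvanised casting mould, a square tube 45 mm wide with a 95 mm square flange on top, 126 mm high. Origin under its centre.
- jar_a: Bystander: amber glass jar with a green lid, 60 mm dia, 100 mm high. Origin under its centre.
- jar_b: Bystander: clear glass jar with a red band, 60 mm dia, 90 mm high. Origin under its centre.
- hammer: Bystander: hammer lying on the bench. Origin under it.
- wrench: Bystander: wrench lying on the bench. Origin under it.
- tin: Bystander: closed steel tin, 70 mm dia, 60 mm high. Origin under its centre.
There are look-alikes about, which are no part of the job. Several things look just like the bearing: the one meant starts farthest to the robot's right. What is shaped like the cap but brown is not meant.

How it is judged:
On the way, in this order (a step that is already met when the one before it is completed fails the run):
1. the spacer block is threaded on the axle, its centre at least 15 mm in from the free end (x of spacer_mid in the frame of axle_tip between -0.004 and 0.004 m and z of spacer_mid in the frame of axle_tip between -0.004 and 0.004 m and angle between the y axis of spacer_mid and the y axis of axle_tip, either way round below 0.15 rad and y of spacer_mid in the frame of axle_tip between 0.015 and 0.1 m), for 0.1 s.
2. the green bearing block is threaded on after it, its centre at least 18 mm in from the free end, outside the spacer (x of bearing_mid in the frame of axle_tip between -0.004 and 0.004 m and z of bearing_mid in the frame of axle_tip between -0.004 and 0.004 m and angle between the y axis of each of bearing_mid, spacer_mid and the y axis of axle_tip, either way round below 0.15 rad and y of bearing_mid in the frame of axle_tip between 0.018 and 0.1 m and x of spacer_mid in the frame of axle_tip between -0.004 and 0.004 m and z of spacer_mid in the frame of axle_tip between -0.004 and 0.004 m), for 0.1 s.
3. the cap is on the axle and presses the closed stack against the stop with 7 to 22 N, kept up for 0.3 s (x of cap_mid in the frame of axle_tip between -0.004 and 0.004 m and z of cap_mid in the frame of axle_tip between -0.004 and 0.004 m and angle between the y axis of each of cap_mid, bearing_mid, spacer_mid and the y axis of axle_tip, either way round below 0.15 rad and x of bearing_mid in the frame of axle_tip between -0.004 and 0.004 m and z of bearing_mid in the frame of axle_tip between -0.004 and 0.004 m and x of spacer_mid in the frame of axle_tip between -0.004 and 0.004 m and z of spacer_mid in the frame of axle_tip between -0.004 and 0.004 m and contact force between cap and bearing between 7 and 22 N and contact force between bearing and spacer above 5 N and contact force between spacer and axle_stand above 5 N and distance between spacer_mid and bearing_mid between 0.024 and 0.0295 m and distance between bearing_mid and cap_mid between 0.035 and 0.0405 m and y of spacer_mid in the frame of axle_tip between 0.062 and 0.09 m), for 0.3 s.
At the end, for the whole second after the job is handed in: Spacer, green bearing and red cap sit on the axle in that order from the stop outwards, each centred within 4 mm and square within 0.15 rad, gaps between them at most 2.5 mm, the spacer's centre 62 mm or more in from the free end; all at rest (x of spacer_mid in the frame of axle_tip between -0.004 and 0.004 m and z of spacer_mid in the frame of axle_tip between -0.004 and 0.004 m and angle between the y axis of each of spacer_mid, bearing_mid, cap_mid and the y axis of axle_tip, either way round below 0.15 rad and x of bearing_mid in the frame of axle_tip between -0.004 and 0.004 m and z of bearing_mid in the frame of axle_tip between -0.004 and 0.004 m and x of cap_mid in the frame of axle_tip between -0.004 and 0.004 m and z of cap_mid in the frame of axle_tip between -0.004 and 0.004 m and y of spacer_mid in the frame of axle_tip between 0.062 and 0.09 m and distance between spacer_mid and bearing_mid between 0.025 and 0.0295 m and distance between bearing_mid and cap_mid between 0.036 and 0.0405 m and linear speed of each of spacer, bearing, cap below 0.02 m/s); the robot touches nothing.
It fails at once if more than 25 N is put on the axle, its stop or its stand (contact force between axle_stand and anything else above 25 N).
It fails at once if the blue spare block or another bystander is moved by more than 20 mm (distance of any of spare_mid, mould, jar_a, jar_b, hammer, wrench, tin from where it was at the start of the episode above 0.02 m).
It also fails if it takes over 72 s, if anything falls off the work surface, if the arm or the gripper's body presses on something with over 40 N, if the wrist force passes 120 N, or if a joint passes its speed limit or range.

## Robot

A 7-joint arm with a two-finger parallel gripper is mounted at the origin on the work surface. World frame = base frame: x ahead of the robot, y to its left, z up, the work surface at z = 0. Lengths are in m, angles in rad, forces in N, time in s.
With the tool pointing down it reaches from about 0.425 to 0.825 m from the base axis. Payload 3.6 kg.
Tool frame: the origin (TCP) lies on the centre line of the jaws, within the pads' length; the fingertips stand 17 mm ahead of it and the grasp point (between the pads) lies 2 mm behind it (env.tip_extent is the distance from the TCP to the fingertips, in m); z points along the fingers, x is the direction in which the jaws open and shut, and the axes are right-handed (so a half turn about z gives the same grasp; the last joint's range is limited). The gripper opens to 85 mm and grips with 20 to 120 N. Pads are 22 mm wide; open, the fingers measure 114 mm over their backs; the gripper's body (76 mm by 85 mm) begins 54 mm behind the grasp point. The pads swing forward as they close: fully open they stand 13 mm farther back than shut.
Start: joints at [-1.181, 0.615, -0.013, 1.423, 0.008, 1.103, -0.04], TCP at [0.263, 0.595, 0.209] pointing down, gripper open.
Joint ranges: [-3.12, 3.12], [-0.3, 2.06], [-1.34, 1.32], [0.26, 2.42], [-1.36, 4.5], [0.01, 1.98], [-2.84, 2.84]. Speed limits (rad/s): [2.79, 2.79, 3.14, 3.14, 3.14, 3.14, 3.14].

## Interface

Orientations are given as a rotation vector (axis times angle).
In Python, from station import env gives the robot as it stands.
- The arm moves only by the tool send_rows, never from a script. Its argument "increments" is a list of rows, each an object of numbers: "x", "y", "z": the shift along the tool's x, y, z in cm; "yaw": the turn about the tool's z in degrees; "grip": the opening, from -1 (shut) to 1 (fully open), so that 0 is half open. In form: [{"x": .., "y": .., "z": .., "yaw": .., "grip": ..}, ...]. A call has 1 to 12 rows; each row is the pose to reach, as a shift and turn from the pose commanded when the call began, along the tool's axes at that moment; what a row does not reach only later rows make up. A row lasts 1/8 s, in which the tool goes at most 62.5 mm and 10.7 degrees, less where a joint would pass 70% of its speed; a pose out of reach is approached as far as the arm can. A call with a gripper value outside its range is refused whole. The fingers move at their own pace and stop on an object; the grip force is fixed at half the most. Time passes only in rows, so rows that repeat a pose let the fingers close. It gives the time, the measured TCP pose, the force and the opening at its end, in the units of the state.
- env.read_state(): the state, without advancing time (a new reading comes with each control period).
- env.capture(name): name is "scene" or "top" or "wrist"; returns a dict with "pixels" (480x640x3 uint8, blue, green, red), "mtx" (3x3 intrinsics, pixels), "rvec" (rotation vector, rad) and "tvec" (3), from world to camera coordinates, as OpenCV has them; the wrist camera has in their place "hand_eye" (4x4, takes a point from camera to tool coordinates, whose origin is the TCP and whose axes are the tool frame's). Camera axes: x right, y down, z forward; pixel columns grow to the right and rows downward; lengths in m; the calibration is good to about 2 mm. A picture is of the moment at which its call begins: read the wrist's pose just before it. There is no depth.
- env.hand_in(): hands the job in, once; it reports no verdict.
Trained networks look in a picture, given as the dict that the camera call returned (one of the last four; its "shot" number tells which), for a name from the list of things; names that differ only in an ending like _2 or _b are one class to them, and where a whole thing is asked for, a point or a joint stands for the part that bears it (a point fixed in the world has none). Each returns a list of dicts, best first, with "confidence" (0 to 1); they miss things now and then, are a little off and sometimes report something else, mostly with a low value. They report only what shows in the picture. A call takes as long as a camera call. They do not tell look-alikes from the thing itself.
- env.look_for(picture, label): "at" ([x, y, z] in m, in the coordinates of the camera as it stood for that picture, good to about 4 mm: the middle of the surface that is visible of it).
- env.tip_of(picture, label): "at" ([x, y, z] in m, in the coordinates of the camera as it stood for that picture, good to about 4 mm: a listed point, or the origin of a listed thing).
The state is a dict: "time_s": time; "q": joint angles; "qd": joint speeds; "joint_torque": joint torques, N m; "tcp_pos": TCP position; "orientation": TCP orientation; "force": force on the tool from outside, world axes, zero at the start; "wrist_torque": the same for the moment, N m; "grip_width": finger opening in m.
Only numpy, scipy, OpenCV 4.12 (cv2) and the standard library are available. Lean on these libraries where they do the work, as an engineer would, in place of code of your own. Each camera call takes 0.05 s, during which the arm holds its last target.

## Working session

There is one attempt and no reset: what is moved stays moved. The work goes in short steps, Python scripts to look and compute and a tool call to move; the robot and the scene stay as the last step left them, time stands still between calls to the robot, and variables do not carry over. Pictures are saved under pics/ and viewed, and the job is handed in when it is done.

Besides the shell and the picture viewer there is one more tool, called after "Request:" in YAML: its name, and indented under it one key for each argument. send_rows: Moves the arm, as the interface text tells. Its arguments: {"type":"object","properties":{"increments":{"type":"array"}},"required":["increments"]}

```bash
ls; mkdir -p pics; cat > h.py <<'E'
import numpy as np, cv2, sys
from station import env
from scipy.spatial.transform import Rotation as R
def cam2world(p, at):
    Rm=cv2.Rodrigues(np.array(p["rvec"],float))[0]; return Rm.T@(np.array(at)-np.array(p["tvec"]).ravel())
def wcam2world(p, st, at):
    H=np.array(p["hand_eye"]); t=H[:3,:3]@np.array(at)+H[:3,3]
    return R.from_rotvec(st["orientation"]).as_matrix()@t+np.array(st["tcp_pos"])
def proj(p,X):
    return cv2.projectPoints(np.array(X,float).reshape(-1,3),np.array(p["rvec"],float),np.array(p["tvec"],float),np.array(p["mtx"]),None)[0].reshape(-1,2)
def pixz(p,uv,z):
    K=np.array(p["mtx"]);Rm=cv2.Rodrigues(np.array(p["rvec"],float))[0];c=-Rm.T@np.array(p["tvec"]).ravel()
    d=Rm.T@np.linalg.inv(K)@np.array([uv[0],uv[1],1.]); return c+d*(z-c[2])/d[2]
E
python3 - <<'E'
from h import *
s=env.read_state(); print({k:np.round(v,3).tolist() for k,v in s.items()}, env.tip_extent)
for c in ["scene","top","wrist"]:
    p=env.capture(c); cv2.imwrite(f"pics/{c}0.png",p["pixels"])
    if c!="wrist": print(c, cam2world(p,[0,0,0]), np.round(p["mtx"],1).tolist())
    for n in ["axle_tip","axle_stand","spacer_mid","bearing_mid","cap_mid","spare_mid","mould","jar_a","jar_b","hammer","wrench","tin"]:
        for r in env.tip_of(p,n):
            w=cam2world(p,r["at"]) if c!="wrist" else wcam2world(p,s,r["at"])
            print(c,n,np.round(w,3),round(r["confidence"],2), np.round(proj(p,w)[0]) if c!="wrist" else "")
E
```

```text
pics
{'time_s': 0.0, 'q': [-1.182, 0.616, -0.013, 1.425, 0.008, 1.103, -0.04], 'qd': [-0.001, -0.001, 0.001, -0.0, -0.002, -0.0, -0.0], 'joint_torque': [0.0, -46.921, 0.259, -17.104, 0.01, 0.01, -0.0], 'tcp_pos': [0.262, 0.594, 0.208], 'orientation': [2.631, 1.714, -0.003], 'force': [0.268, -0.708, 0.018], 'wrist_torque': [0.047, 0.015, -0.013], 'grip_width': 0.085} 0.017
scene [ 1.08800685 -0.48994041  1.02548685] [[504.2, 0.0, 317.9], [0.0, 504.2, 232.2], [0.0, 0.0, 1.0]]
scene axle_tip [0.485 0.101 0.099] 0.75 [320. 194.]
scene axle_tip [ 0.448 -0.249  0.02 ] 0.24 [203. 286.]
scene axle_stand [ 0.521  0.228 -0.003] 0.66 [363. 202.]
scene axle_stand [ 0.446 -0.251 -0.006] 0.24 [203. 292.]
scene spacer_mid [ 0.625 -0.092  0.018] 0.59 [303. 293.]
scene bearing_mid [ 0.448 -0.247  0.021] 0.82 [203. 285.]
scene bearing_mid [ 0.464 -0.169  0.02 ] 0.7 [234. 270.]
scene bearing_mid [ 0.728 -0.299 -0.002] 0.29 [265. 388.]
scene cap_mid [ 0.603 -0.238  0.02 ] 0.92 [248. 326.]
scene cap_mid [ 0.547 -0.327  0.021] 0.85 [200. 335.]
scene spare_mid [ 0.446 -0.096  0.02 ] 0.84 [252. 248.]
scene 
[... 1074 characters left out ...]
3 [411. 228.]
top cap_mid [ 0.548 -0.326  0.023] 0.51 [443. 246.]
top spare_mid [ 0.444 -0.095  0.022] 0.51 [364. 284.]
top mould [0.766 0.014 0.002] 0.79 [324. 179.]
top mould [ 0.623 -0.092 -0.002] 0.23 [361. 225.]
top jar_a [ 0.656 -0.404 -0.001] 0.98 [465. 211.]
top jar_a [ 0.729 -0.304  0.   ] 0.83 [430. 189.]
top jar_b [ 0.656 -0.404 -0.001] 0.98 [465. 211.]
top jar_b [ 0.729 -0.304  0.   ] 0.83 [430. 189.]
top hammer [0.404 0.48  0.004] 0.96 [165. 303.]
top hammer [ 0.645  0.411 -0.004] 0.55 [192. 221.]
top wrench [ 0.375 -0.416 -0.005] 0.93 [477. 307.]
top tin [ 0.645  0.414 -0.001] 0.6 [191. 222.]
wrist spacer_mid [ 0.402  0.478 -0.   ] 0.54 
wrist hammer [ 0.403  0.478 -0.001] 0.85
```

View pics/scene0.png

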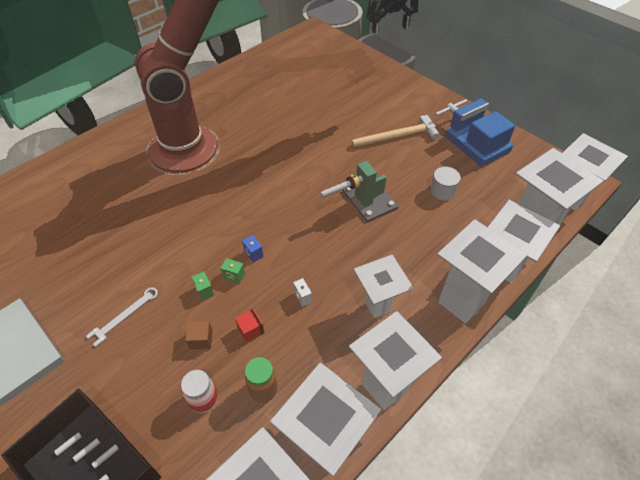

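View pics/top0.png

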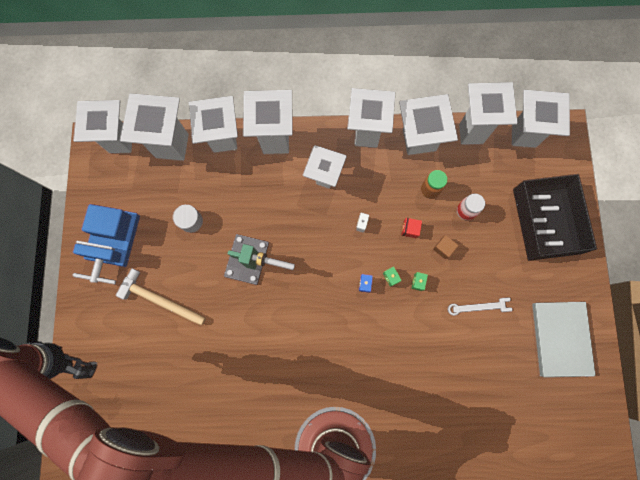

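```bash
python3 - <<'E'
import cv2
a=cv2.imread("pics/scene0.png");b=cv2.imread("pics/top0.png")
cv2.imwrite("pics/crop_s.png",cv2.resize(a[160:410,170:430],None,fx=2.4,fy=2.4,interpolation=2)[:600,:800])
cv2.imwrite("pics/crop_t.png",cv2.resize(b[170:310,230:460],None,fx=3.4,fy=3.4,interpolation=2)[:600,:800])
E
```

```text
(no output)
```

View crops.

Scene view: the arm base is at top left. The stand with its axle is around (365,195), with the axle tip at (322,194). The spacer is at (303,292) and the red cap at (248,325), with its brown look-alike at (198,334). Green blocks are at (203,286) and (233,270), and the blue spare at (252,248). Candidates for the bearing in the top view are green (419,281), green (392,276) and blue (365,283). The one farthest right (most −y) is (419,281), at about (0.449, −0.250). For the cap I take the red one at (411,228), not the brown one at (446,247).

View pics/crop_s.png

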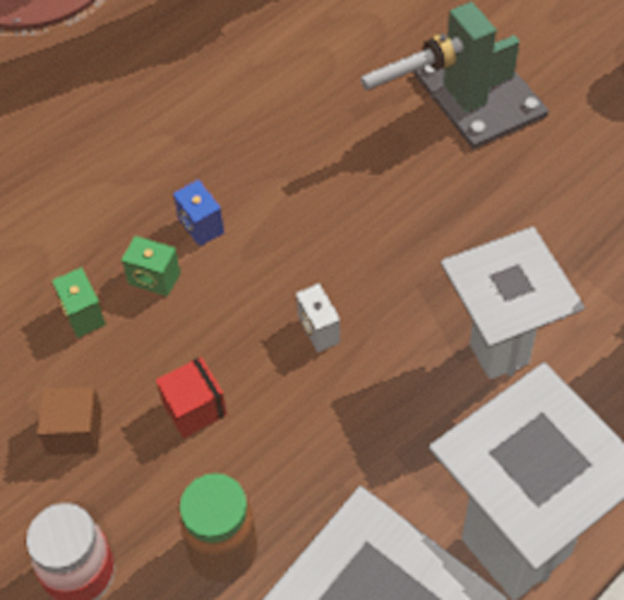

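View pics/crop_t.png

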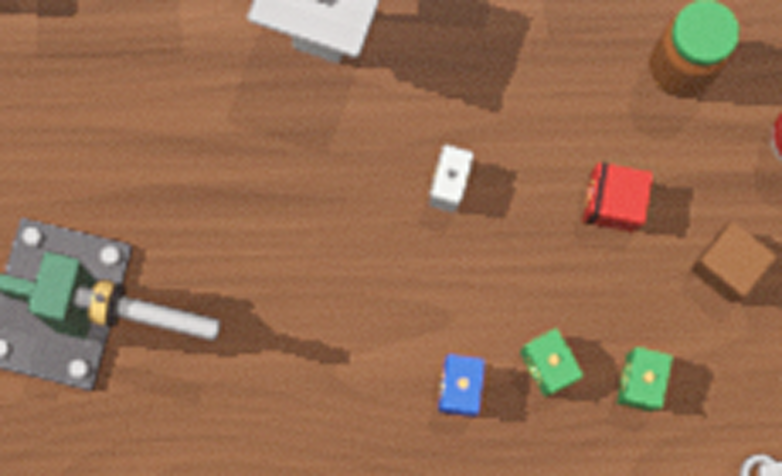

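```bash
cat >> h.py <<'E'
def toolshift(st, target, ang=None):
    """cm shift in tool axes to world target; yaw deg so tool x at world angle ang (deg)"""
    M=R.from_rotvec(st["orientation"]).as_matrix()
    d=M.T@(np.array(target)-np.array(st["tcp_pos"]))*100
    a=np.degrees(np.arctan2(M[1,0],M[0,0])); 
    y=None if ang is None else -((ang-a+180)%360-180)
    return np.round(d,2), a, y
E
python3 - <<'E'
from h import *
s=env.read_state(); p=env.capture("wrist"); print(np.round(p["hand_eye"],4).tolist(), np.round(p["mtx"],1).tolist())
print(toolshift(s,[0.50,0.06,0.22],-15.6))
E
```

```text
[[1.0, -0.0002, -0.0009, 0.0001], [0.0005, 0.9597, 0.2809, -0.0716], [0.0008, -0.2809, 0.9597, -0.1651], [0.0, 0.0, 0.0, 1.0]] [[395.5, 0.0, 322.2], [0.0, 395.5, 240.6], [0.0, 0.0, 1.0]]
(array([-39.32,  43.32,  -1.12]), np.float64(66.1782774078927), np.float64(81.77827740789269))
```

View pics/wrist0.png

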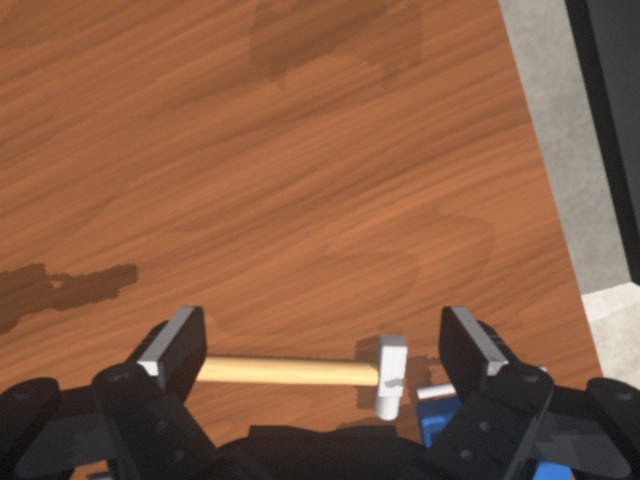

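The wrist view shows the hammer at (395,375), with the fingers at the bottom. Image up is tool −y. I'll go to just above the axle tip with tool x turned parallel to the axle's x, then look.

Request:
send_rows:
  increments:
    - {"x":-5,"y":3,"z":-1,"yaw":10}
    - {"x":-10,"y":6,"z":-1,"yaw":20}
    - {"x":-15,"y":10,"z":-1,"yaw":30}
    - {"x":-20,"y":15,"z":-1,"yaw":40}
    - {"x":-24,"y":21,"z":-1,"yaw":50}
    - {"x":-28,"y":27,"z":-1,"yaw":60}
    - {"x":-32,"y":33,"z":-1,"yaw":70}
    - {"x":-36,"y":38,"z":-1,"yaw":80}
    - {"x":-39,"y":42,"z":-1,"yaw":82}
    - {"x":-39,"y":42,"z":-1,"yaw":82}
    - {"x":-39,"y":42,"z":-1,"yaw":82}

```text
schema error: expected keys x, y, z, yaw, grip
```

```bash
python3 - <<'E'
from h import *
s=env.read_state(); p=env.capture("wrist"); cv2.imwrite("pics/w1.png",p["pixels"])
print(np.round(s["tcp_pos"],4),toolshift(s,s["tcp_pos"],-15.6)[1],s["q"],s["time_s"],s["force"])
np.savez("w1.npz",pos=s["tcp_pos"],ori=s["orientation"])
for n in ["axle_tip","axle_stand"]:
    for r in env.tip_of(p,n): print(n,np.round(wcam2world(p,s,r["at"]),4),r["confidence"])
E
```

```text
[0.2625 0.5946 0.2088] 66.17574957796563 [-1.18148727  0.6149033  -0.01258274  1.4233926   0.00812612  1.10341214
 -0.04044246] 2.0 [ 0.91061544 -0.47170849  0.39530351]
```

View pics/w1.png

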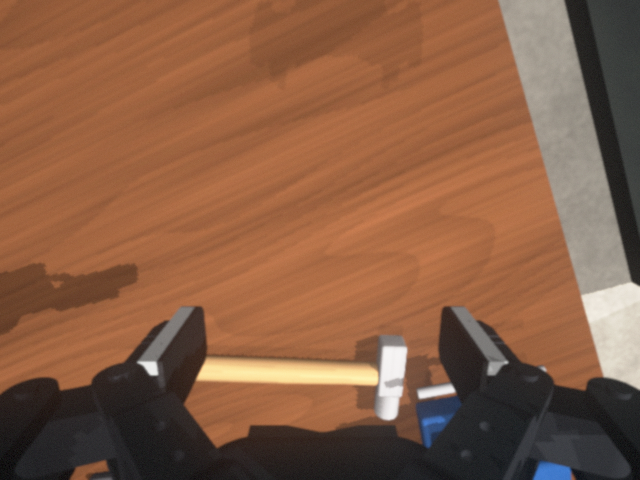

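The call was refused because every key is required, so nothing moved. Resending with `grip`.

Request:
send_rows:
  increments:
    - {"x":-5,"y":3,"z":-1,"yaw":10,"grip":1}
    - {"x":-10,"y":6,"z":-1,"yaw":20,"grip":1}
    - {"x":-15,"y":10,"z":-1,"yaw":30,"grip":1}
    - {"x":-20,"y":15,"z":-1,"yaw":40,"grip":1}
    - {"x":-24,"y":20,"z":-1,"yaw":50,"grip":1}
    - {"x":-28,"y":25,"z":-1,"yaw":60,"grip":1}
    - {"x":-32,"y":30,"z":-1,"yaw":70,"grip":1}
    - {"x":-36,"y":35,"z":-1,"yaw":80,"grip":1}
    - {"x":-37.5,"y":40,"z":-1,"yaw":82,"grip":1}
    - {"x":-37.5,"y":40,"z":-1,"yaw":82,"grip":1}
    - {"x":-37.5,"y":40,"z":-1,"yaw":82,"grip":1}

```text
time_s: 3.52
tcp_pos: [0.4767, 0.0904, 0.2186]
orientation: [-3.111, 0.432, 0.001]
force: [-1.1, 1.0, 1.1]
grip_width: 0.0855
```

```bash
python3 - <<'E'
from h import *
s=env.read_state(); p=env.capture("wrist"); cv2.imwrite("pics/w2.png",p["pixels"])
print(np.round(s["tcp_pos"],4),toolshift(s,s["tcp_pos"],-15.6)[1],s["q"],s["time_s"],s["force"])
np.savez("w2.npz",pos=s["tcp_pos"],ori=s["orientation"])
for n in ["axle_tip","axle_stand"]:
    for r in env.tip_of(p,n): print(n,np.round(wcam2world(p,s,r["at"]),4),r["confidence"])
E
```

```text
[0.4767 0.0904 0.2186] -15.82642807526956 [-0.55796417  0.37424648  0.45298706  1.88052382 -0.20138371  0.93219133
 -0.28757536] 3.525 [-1.12279819  1.03003707  1.14127463]
axle_tip [0.4839 0.0984 0.0987] 0.61
axle_stand [0.5153 0.2247 0.0012] 0.93
```

View pics/w2.png

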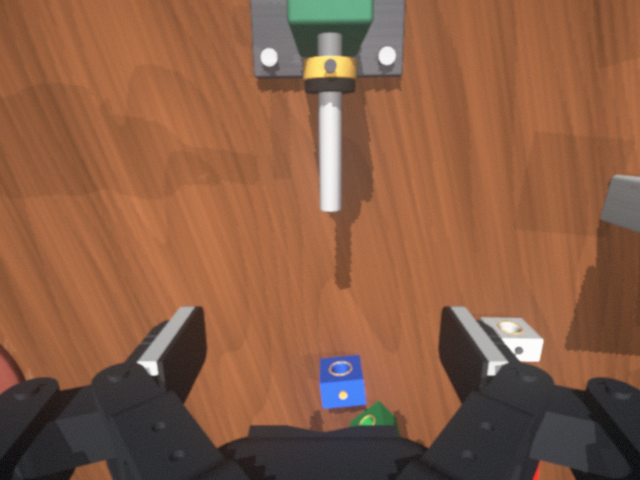

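The wrist view shows the axle nearly vertical, from (330,92) at the rubber stop to its tip at (331,211). The blue spare is at (342,380) and the spacer at (512,340). Next I'll measure the axle edges at sub-pixel level.

```bash
cat >> h.py <<'E'
def wray(p,st,uv,z):
    K=np.array(p["mtx"]);H=np.array(p["hand_eye"]);M=R.from_rotvec(st["orientation"]).as_matrix();T=np.array(st["tcp_pos"])
    c=M@H[:3,3]+T; d=M@H[:3,:3]@np.linalg.inv(K)@np.array([uv[0],uv[1],1.])
    return c+d*(z-c[2])/d[2]
def wproj(p,st,X):
    K=np.array(p["mtx"]);H=np.array(p["hand_eye"]);M=R.from_rotvec(st["orientation"]).as_matrix();T=np.array(st["tcp_pos"])
    t=M.T@(np.array(X)-T); c=H[:3,:3].T@(t-H[:3,3]); q=K@c; return q[:2]/q[2]
KW=dict(mtx=[[395.5,0,322.2],[0,395.5,240.6],[0,0,1]],hand_eye=[[1.0,-0.0002,-0.0009,0.0001],[0.0005,0.9597,0.2809,-0.0716],[0.0008,-0.2809,0.9597,-0.1651],[0,0,0,1]])
E
python3 - <<'E'
from h import *
im=cv2.imread("pics/w2.png"); d=np.load("w2.npz"); s=dict(tcp_pos=d["pos"],orientation=d["ori"])
hsv=cv2.cvtColor(im,cv2.COLOR_BGR2HSV)
m=((hsv[...,1]<60)&(hsv[...,2]>90)).astype(int)
pts=[]
for v in range(96,208,4):
    row=m[v,300:362]; xs=np.where(row)[0]+300
    # subpixel: use saturation profile
    sat=hsv[v,310:352,1].astype(float); 
    w=np.clip((120-sat)/90,0,1); u=(w*np.arange(310,352)).sum()/w.sum(); pts.append((u,v,w.sum()))
    if v%16==0: print(v,xs.min() if len(xs) else None,xs.max() if len(xs) else None,round(u,2),round(w.sum(),1))
pts=np.array(pts)
W=np.array([wray(KW,s,(u+0,v),0.1) for u,v,_ in pts])  # centreline at z=.1 (edges of silhouette symmetric)
c=np.polyfit(W[:,1],W[:,0],1); print("dx/dy",c, np.degrees(np.arctan(c[0])), "resid",np.std(W[:,0]-np.polyval(c,W[:,1])))
for v in range(200,218): print(v,hsv[v,328:334,1].tolist(),hsv[v,331,2])
for v in range(84,100): print(v, im[v,330].tolist())
E
```

```text
96 318 341 329.55 24.0
112 318 341 329.56 24.1
128 318 341 329.68 24.2
144 319 341 329.85 24.0
160 319 341 329.89 23.8
176 319 341 330.15 23.1
192 320 341 330.24 22.6
dx/dy [0.26952549 0.45838936] 15.08423186095587 resid 4.3753650264573097e-05
200 [3, 2, 3, 3, 3, 3] 241
201 [2, 3, 3, 3, 4, 4] 241
202 [3, 2, 2, 2, 4, 4] 241
203 [3, 3, 2, 3, 3, 5] 241
204 [2, 2, 3, 3, 3, 4] 242
205 [3, 2, 3, 2, 3, 5] 240
206 [3, 3, 3, 3, 4, 4] 242
207 [2, 3, 3, 3, 4, 4] 241
208 [2, 2, 2, 4, 4, 4] 242
209 [3, 3, 4, 3, 4, 5] 240
210 [8, 7, 7, 8, 9, 13] 231
211 [32, 30, 29, 31, 32, 38] 195
212 [85, 79, 78, 75, 80, 90] 149
213 [133, 129, 122, 120, 127, 128] 130
214 [145, 140, 135, 135, 137, 136] 128
215 [147, 140, 140, 135, 136, 135] 128
216 [144, 141, 137, 138, 137, 139] 129
217 [144, 142, 136, 140, 139, 137] 142
84 [59, 67, 76]
85 [61, 68, 77]
86 [67, 72, 79]
87 [61, 67, 75]
88 [61, 67, 74]
89 [64, 67, 76]
90 [69, 72, 82]
91 [106, 109, 114]
92 [154, 156, 159]
93 [174, 174, 180]
94 [179, 180, 185]
95 [177, 175, 182]
96 [180, 179, 186]
97 [178, 178, 183]
98 [175, 175, 180]
99 [176, 176, 181]
```

```bash
python3 - <<'E'
from h import *
d=np.load("w2.npz"); s=dict(tcp_pos=d["pos"],orientation=d["ori"])
a=np.array([np.sin(np.radians(15.08)),np.cos(np.radians(15.08)),0])
H=np.array(KW["hand_eye"]); M=R.from_rotvec(s["orientation"]).as_matrix(); print("cam",M@H[:3,3]+s["tcp_pos"])
for z in (.1,.104,.107): print("tip",z,wray(KW,s,(330.6,212.2),z))
tip=wray(KW,s,(330.6,212.2),.104)
f=wray(KW,s,(329.6,91),.117); f2=wray(KW,s,(329.6,91),.108)
print("ring top",f,(f-tip)@a,(f2-tip)@a)
print("x at tip", np.polyval([0.26952549,0.45838936],tip[1]))
print(toolshift(s,[0.616,-0.13,0.19],-15.1))
E
```

```text
cam [0.49645991 0.15913726 0.38376047]
tip 0.1 [0.48514416 0.09861564 0.1       ]
tip 0.104 [0.48530367 0.09946878 0.104     ]
tip 0.107 [0.4854233  0.10010863 0.107     ]
ring top [0.50614006 0.17782038 0.117     ] 0.08107439857560775 0.0817679939767439
x at tip 0.4851987312046885
(array([19.42, 17.4 ,  2.84]), np.float64(-15.82642807526956), np.float64(-0.7264280752695527))
```

Measured: tip about (0.485, 0.100), axle direction 15.1° from y towards x, ring face about 81 mm in. Next I go over the spacer for a look.

Request:
send_rows:
  increments:
    - {"x":5,"y":3.5,"z":0,"yaw":-0.7,"grip":1}
    - {"x":10,"y":7,"z":0.5,"yaw":-0.7,"grip":1}
    - {"x":15,"y":11,"z":1.5,"yaw":-0.7,"grip":1}
    - {"x":19,"y":15,"z":3,"yaw":-0.7,"grip":1}
    - {"x":19.5,"y":16,"z":4,"yaw":-0.7,"grip":1}
    - {"x":19.5,"y":16,"z":4,"yaw":-0.7,"grip":1}
    - {"x":19.5,"y":16,"z":4,"yaw":-0.7,"grip":1}

```text
time_s: 4.55
tcp_pos: [0.621, -0.1137, 0.1792]
orientation: [-3.113, 0.407, 0.0]
force: [0.1, 0.6, -0.3]
grip_width: 0.0853
```

```bash
cat > snap.py <<'E'
from h import *
import json
n=sys.argv[1]
s=env.read_state(); p=env.capture("wrist"); cv2.imwrite(f"pics/{n}.png",p["pixels"])
print(np.round(s["tcp_pos"],4),"ang",round(toolshift(s,s["tcp_pos"])[1],2),"t",s["time_s"],"F",np.round(s["force"],1),"T",np.round(s["wrist_torque"],2),"g",s["grip_width"])
np.savez(f"{n}.npz",pos=s["tcp_pos"],ori=s["orientation"])
for l in sys.argv[2:]:
    for r in env.tip_of(p,l):
        w=wcam2world(p,s,r["at"]); print(l,np.round(w,4),round(r["confidence"],2),np.round(wproj(p,s,w)))
E
python3 snap.py w3 spacer_mid
```

```text
[ 0.621  -0.1137  0.1792] ang -14.89 t 4.55 F [ 0.1  0.6 -0.3] T [-0.03  0.02  0.02] g 0.08530126940619168
spacer_mid [ 0.6226 -0.0982  0.0232] 0.88 [320. 196.]
```

View pics/w3.png

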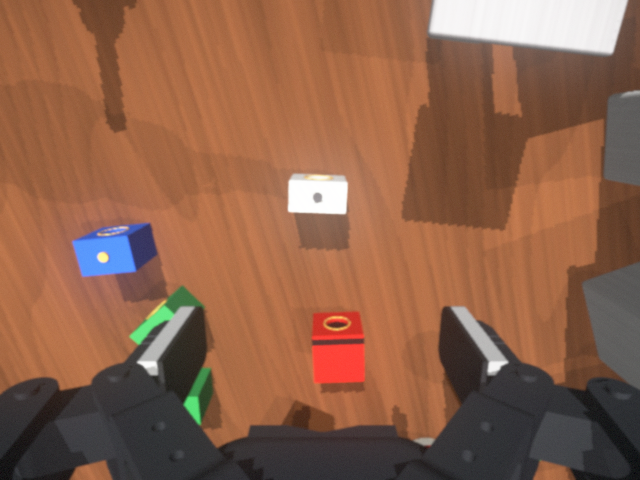

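The spacer's top face spans (289,180)–(348,214), with the set screw at (318,197) and the brass lip on the far (+y) side. The red cap's mouth and black band also face +y at (338,325). I'll fit the edges next.

```bash
python3 - <<'E'
from h import *
im=cv2.imread("pics/w3.png"); d=np.load("w3.npz"); s=dict(tcp_pos=d["pos"],orientation=d["ori"])
hsv=cv2.cvtColor(im,cv2.COLOR_BGR2HSV)
m=((hsv[...,2]>222)&(hsv[...,1]<40)).astype(np.uint8); m2=np.zeros_like(m); m2[160:225,270:370]=m[160:225,270:370]
m2=cv2.morphologyEx(m2,cv2.MORPH_CLOSE,np.ones((15,15)))
c=max(cv2.findContours(m2,0,1)[0],key=cv2.contourArea); r=cv2.minAreaRect(c); b=cv2.boxPoints(r); print(r)
W=np.array([wray(KW,s,q,.044) for q in b]); print(np.round(b,1).tolist()); print(np.round(W,4)); ctr=W.mean(0); print("ctr",ctr)
for i in range(4):
    e=W[(i+1)%4]-W[i]; print(np.linalg.norm(e), np.degrees(np.arctan2(e[1],e[0])))
print("screw",wray(KW,s,(318,197.5),.044))
big=cv2.resize(im[160:230,270:370],None,fx=8,fy=8,interpolation=0); cv2.imwrite("pics/sp_c.png",big[:560,:800])
E
```

```text
((317.32684326171875, 194.19422912597656), (58.90062713623047, 36.74626159667969), 1.9091522693634033)
[[287.29998779296875, 211.60000610351562], [288.5, 174.89999389648438], [347.3999938964844, 176.8000030517578], [346.1000061035156, 213.5]]
[[ 0.5966 -0.0995  0.044 ]
 [ 0.6054 -0.0727  0.044 ]
 [ 0.648  -0.0855  0.044 ]
 [ 0.6403 -0.1128  0.044 ]]
ctr [ 0.62256717 -0.09262449  0.044     ]
0.02830698970419717 71.80022854627697
0.04447788932540815 -16.811979928850022
0.028337600697940477 -105.82268665468435
0.045652738849256524 163.14448269956844
screw [ 0.62244129 -0.09504121  0.044     ]
```

View pics/sp_c.png

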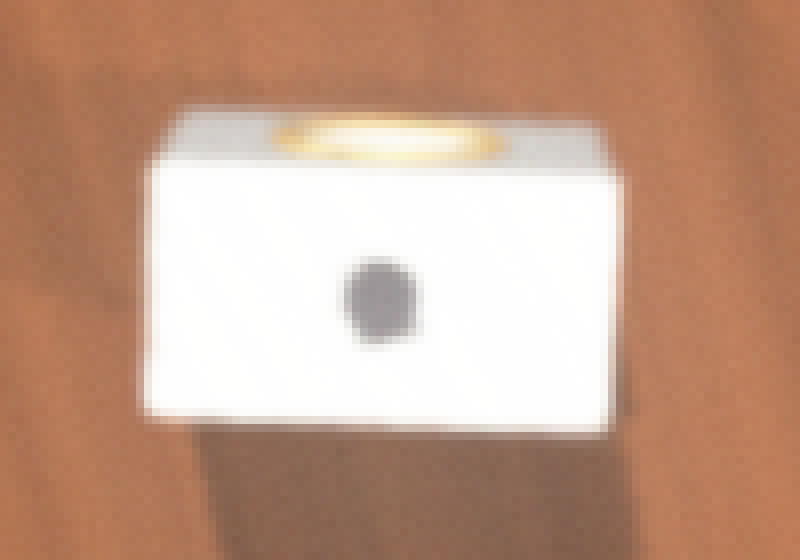

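```bash
python3 - <<'E'
from h import *
s=env.read_state(); print(toolshift(s,[.6224,-.0952,.026],-16.7))
E
```

```text
(array([-0.39, -1.86, 15.37]), np.float64(-14.910514441794541), np.float64(1.789485558205456))
```

Request:
send_rows:
  increments:
    - {"x":-0.4,"y":-1.9,"z":3,"yaw":1.8,"grip":1}
    - {"x":-0.4,"y":-1.9,"z":8,"yaw":1.8,"grip":1}
    - {"x":-0.4,"y":-1.9,"z":12.5,"yaw":1.8,"grip":1}
    - {"x":-0.4,"y":-1.9,"z":15,"yaw":1.8,"grip":1}
    - {"x":-0.4,"y":-1.9,"z":15.4,"yaw":1.8,"grip":1}
    - {"x":-0.4,"y":-1.9,"z":15.4,"yaw":1.8,"grip":1}
    - {"x":-0.4,"y":-1.9,"z":15.4,"yaw":1.8,"grip":0}
    - {"x":-0.4,"y":-1.9,"z":15.4,"yaw":1.8,"grip":-1}
    - {"x":-0.4,"y":-1.9,"z":15.4,"yaw":1.8,"grip":-1}
    - {"x":-0.4,"y":-1.9,"z":15.4,"yaw":1.8,"grip":-1}

```text
time_s: 5.9
tcp_pos: [0.6222, -0.0978, 0.025]
orientation: [-3.107, 0.462, -0.0]
force: [-0.2, -0.1, -0.7]
grip_width: 0.0122
```

```bash
python3 snap.py w4
```

```text
[ 0.6222 -0.0978  0.025 ] ang -16.93 t 5.9 F [-0.2 -0.1 -0.7] T [ 0.   -0.01 -0.03] g 0.012226068147469338
```

View pics/w4.png

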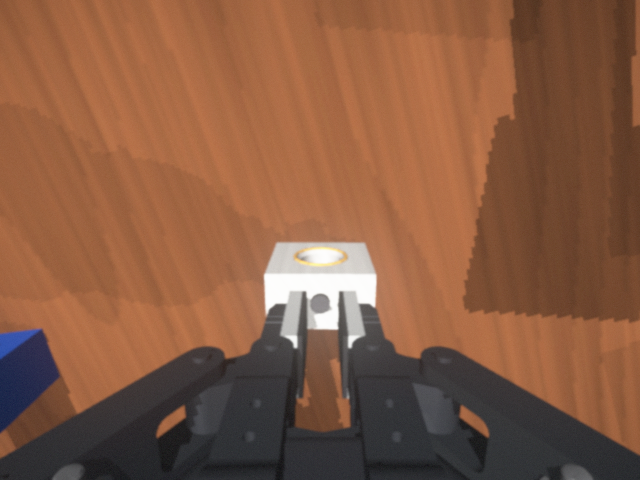

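```bash
python3 - <<'E'
from h import *
d=np.load("w4.npz"); s=dict(tcp_pos=d["pos"],orientation=d["ori"]); M=R.from_rotvec(s["orientation"]).as_matrix()
for t in [(0,0,0),(.006,-.011,.017),(.006,.011,.017),(.006,-.011,-.02),(.022,-.011,.017)]: print(t,wproj(KW,s,s["tcp_pos"]+M@np.array(t)))
for X in [(.6224,-.0952,.044),(.6224,-.0952,.022)]: print(wproj(KW,s,X))
d=np.load("w3.npz"); s=dict(tcp_pos=d["pos"],orientation=d["ori"]);M=R.from_rotvec(s["orientation"]).as_matrix()
for t in [(0.0425,-.011,.004),(.0425,-.011,0.017)]: print(t,wproj(KW,s,s["tcp_pos"]+M@np.array(t)))
E
python3 - <<'E'
import cv2
a=cv2.imread("pics/w4.png"); cv2.imwrite("pics/w4c.png",cv2.resize(a[230:410,220:420],None,fx=3.3,fy=3.3))
E
```

```text
(0, 0, 0) [322.35035109 290.0775353 ]
(0.006, -0.011, 0.017) [334.73033493 255.04571305]
(0.006, 0.011, 0.017) [334.36114391 296.77709744]
(0.006, -0.011, -0.02) [337.5026677  284.63239256]
(0.022, -0.011, 0.017) [367.73013592 255.04019804]
[321.07840946 303.12807072]
[321.23384087 282.30717237]
(0.0425, -0.011, 0.004) [416.1070662  264.09387543]
(0.0425, -0.011, 0.017) [410.01837454 255.03313072]
```

View pics/w4c.png

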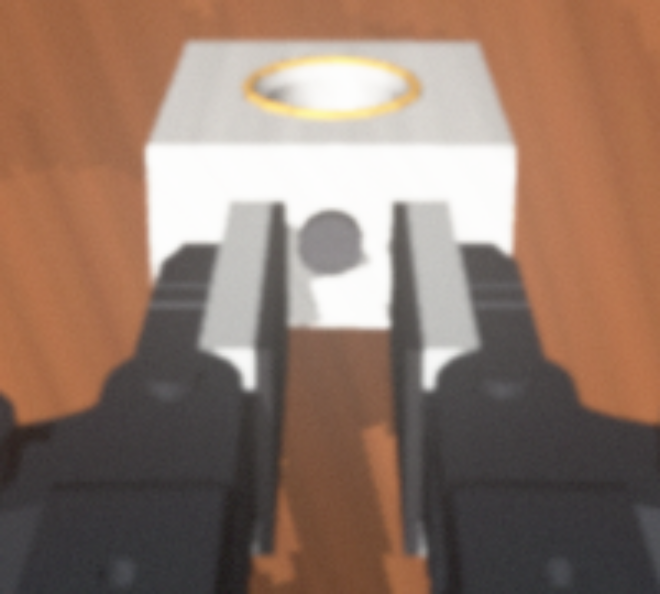

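The jaws closed to 12 mm without the block (force ≈ 0): the fingers appear over the block's top face around (322,300), not around it. So the block is still on the bench and the fingertips seem higher than stated. Checking with the other cameras.

```bash
python3 - <<'E'
from h import *
s=env.read_state(); p=env.capture("scene"); print(s["grip_width"],s["tcp_pos"],s["time_s"])
q=proj(p,[s["tcp_pos"],[.6224,-.0952,.022],[.6224,-.0952,.044]]); print(q)
u,v=q[0].astype(int); print(u,v)
im=p["pixels"]; cv2.imwrite("pics/s4.png",cv2.resize(im[max(0,v-110):v+60,u-100:u+100],None,fx=3.5,fy=3.5,interpolation=2))
E
```

```text
0.004458449595360361 [ 0.62210841 -0.09778155  0.02493438] 5.95
[[300.43011405 291.78266922]
 [301.37195236 291.8521932 ]
 [301.0909324  286.80690821]]
300 291
```

View pics/s4.png

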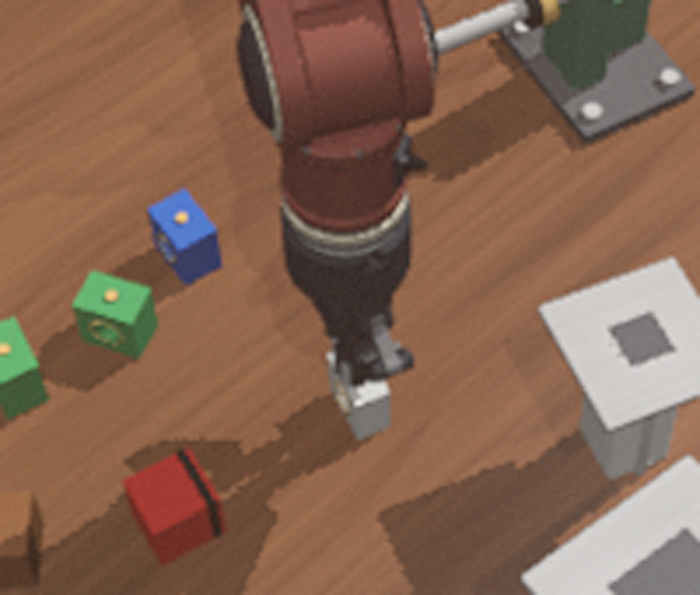

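The scene crop confirms the jaws are just above the block. The real fingertips sit about 41 mm short of the stated TCP: roughly 36 mm behind it when open and 25 mm when shut. The camera and TCP frames do agree with each other. I'll use the observed tip height, reopen, and descend in steps while watching the force.

Request:
send_rows:
  increments:
    - {"x":0,"y":-0.2,"z":0,"yaw":0,"grip":1}
    - {"x":0,"y":-0.2,"z":0,"yaw":0,"grip":1}
    - {"x":0,"y":-0.2,"z":0,"yaw":0,"grip":1}
    - {"x":0,"y":-0.2,"z":0,"yaw":0,"grip":1}
    - {"x":0,"y":-0.2,"z":0.5,"yaw":0,"grip":1}
    - {"x":0,"y":-0.2,"z":1.5,"yaw":0,"grip":1}
    - {"x":0,"y":-0.2,"z":2.5,"yaw":0,"grip":1}
    - {"x":0,"y":-0.2,"z":3.2,"yaw":0,"grip":1}
    - {"x":0,"y":-0.2,"z":3.2,"yaw":0,"grip":1}

```text
time_s: 7.12
tcp_pos: [0.622, -0.0957, -0.0082]
orientation: [3.107, -0.462, -0.003]
force: [-0.4, 1.0, 0.3]
grip_width: 0.0853
```

```bash
python3 snap.py w5
```

```text
[ 0.622  -0.0957 -0.0082] ang -16.93 t 7.125 F [-0.4  1.   0.3] T [-0.03 -0.04 -0.05] g 0.08530998532566299
```

View pics/w5.png

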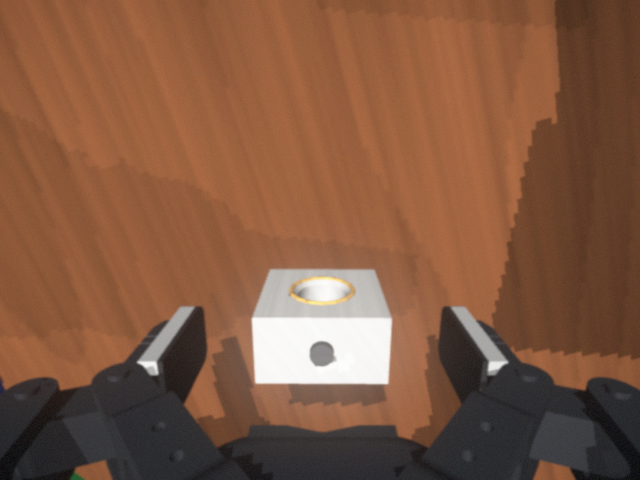

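The block now sits centred between the open jaws, with the screw at (321,354) and no contact. I'll lower another 14 mm, then close.

Request:
send_rows:
  increments:
    - {"x":0,"y":0,"z":0.7,"yaw":0,"grip":1}
    - {"x":0,"y":0,"z":1.3,"yaw":0,"grip":1}
    - {"x":0,"y":0,"z":1.3,"yaw":0,"grip":1}
    - {"x":0,"y":0,"z":1.3,"yaw":0,"grip":0}
    - {"x":0,"y":0,"z":1.3,"yaw":0,"grip":-1}
    - {"x":0,"y":0,"z":1.3,"yaw":0,"grip":-1}
    - {"x":0,"y":0,"z":1.3,"yaw":0,"grip":-1}
    - {"x":0,"y":0,"z":1.3,"yaw":0,"grip":-1}

```text
time_s: 8.18
tcp_pos: [0.623, -0.096, -0.0198]
orientation: [3.107, -0.462, 0.001]
force: [0.6, 0.3, 3.1]
grip_width: 0.0436
```

```bash
python3 snap.py w6
```

```text
[ 0.623  -0.096  -0.0198] ang -16.92 t 8.175 F [0.6 0.3 3.1] T [ 0.03 -0.   -0.03] g 0.04360436737802863
```

View pics/w6.png

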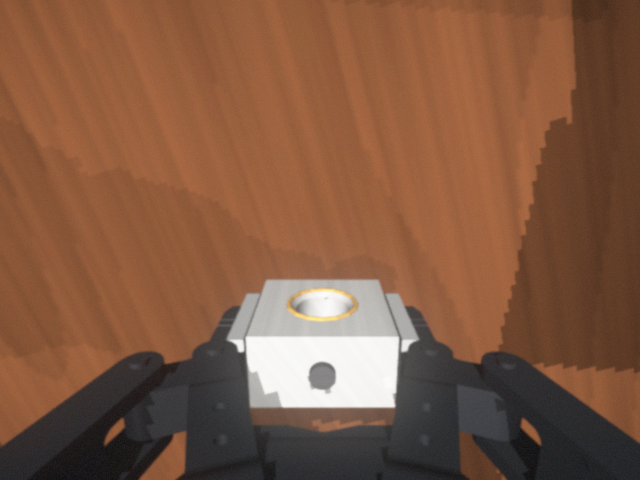

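The spacer is gripped (43.6 mm) with its bore centred at u≈322. Lifting and carrying it to a standoff 60 mm in front of the axle tip.

```bash
python3 - <<'E'
from h import *
s=env.read_state(); print(toolshift(s,[.4696,.0417,.0582],-15.08))
E
```

```text
(array([-18.68,  -8.7 ,  -7.81]), np.float64(-16.921426408282045), np.float64(-1.8414264082820466))
```

Request:
send_rows:
  increments:
    - {"x":0,"y":0,"z":-1,"yaw":0,"grip":-1}
    - {"x":0,"y":0,"z":-3.5,"yaw":0,"grip":-1}
    - {"x":-2,"y":-1,"z":-6.5,"yaw":-1,"grip":-1}
    - {"x":-6,"y":-3,"z":-7.8,"yaw":-1.8,"grip":-1}
    - {"x":-11,"y":-5,"z":-7.8,"yaw":-1.8,"grip":-1}
    - {"x":-15.5,"y":-7,"z":-7.8,"yaw":-1.8,"grip":-1}
    - {"x":-18,"y":-8.4,"z":-7.8,"yaw":-1.8,"grip":-1}
    - {"x":-18.7,"y":-8.7,"z":-7.8,"yaw":-1.8,"grip":-1}
    - {"x":-18.7,"y":-8.7,"z":-7.8,"yaw":-1.8,"grip":-1}
    - {"x":-18.7,"y":-8.7,"z":-7.8,"yaw":-1.8,"grip":-1}

```text
time_s: 9.48
tcp_pos: [0.4706, 0.0404, 0.058]
orientation: [3.113, -0.416, 0.003]
force: [-0.1, -0.6, -0.9]
grip_width: 0.0436
```

```bash
python3 snap.py w7
```

```text
[0.4706 0.0404 0.058 ] ang -15.23 t 9.475 F [-0.1 -0.6 -0.9] T [-0.05 -0.04  0.05] g 0.0435624220057998
```

View pics/w7.png

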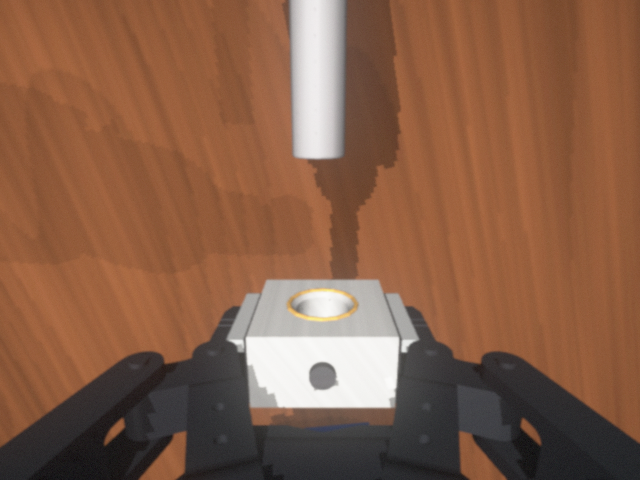

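```bash
cat > ax.py <<'E'
from h import *
n=sys.argv[1]; v0,v1=int(sys.argv[2]),int(sys.argv[3]); za=float(sys.argv[4]) if len(sys.argv)>4 else .1
im=cv2.imread(f"pics/{n}.png"); d=np.load(f"{n}.npz"); s=dict(tcp_pos=d["pos"],orientation=d["ori"])
M=R.from_rotvec(s["orientation"]).as_matrix()
hsv=cv2.cvtColor(im,cv2.COLOR_BGR2HSV); P=[]
for v in range(v0,v1,4):
    w=np.clip((110-hsv[v,270:370,1].astype(float))/60,0,1); idx=np.where(w>.5)[0]
    def cross(i,di):
        return i+di*( (w[i]-.5)/(w[i]-w[i+di]+1e-9) )
    u=270+(cross(idx[0],-1)+cross(idx[-1],1))/2; wd=cross(idx[-1],1)-cross(idx[0],-1)
    P.append(M.T@(wray(KW,s,(u,v),za)-s["tcp_pos"]))
    if (v-v0)%24==0: print(v,round(u,2),round(wd,1))
P=np.array(P); c=np.polyfit(P[:,1],P[:,0],1)
print("axle in tool: slope deg",np.degrees(np.arctan(c[0])),"x at y=0 (mm)",c[1]*1e3,"x at first/last",P[0]*1e3,P[-1]*1e3)
# bore ring
if len(sys.argv)>5:
    x0,y0,x1,y1=map(int,sys.argv[5:9])
    y=((hsv[...,1]>120)&(hsv[...,2]>160)&(abs(hsv[...,0].astype(int)-22)<6)).astype(np.uint8); k=np.zeros_like(y); k[y0:y1,x0:x1]=y[y0:y1,x0:x1]
    pts=cv2.findNonZero(k); e=cv2.fitEllipse(cv2.convexHull(pts)); print("ring",e)
    H=np.array(KW["hand_eye"])
    print("ring x at its depth:", (M.T@(wray(KW,s,e[0],za)-s["tcp_pos"]))*1e3)
E
python3 ax.py w7 10 140 .1 270 280 380 330
```

```text
10 317.39 59.0
34 317.49 57.7
58 318.01 57.1
82 317.91 56.0
106 318.13 55.1
130 318.16 53.9
axle in tool: slope deg 0.15585030872700384 x at y=0 (mm) -0.9964225580486198 x at first/last [  -1.31828375 -102.11838889  -42.06283965] [ -1.22473905 -67.79462022 -42.0441732 ]
ring ((321.9735412597656, 304.227294921875), (30.64968490600586, 68.67510986328125), 89.8466796875)
ring x at its depth: [ -0.10253272 -13.01183467 -42.01228679]
```

The axle lies 1.1 mm to tool −x of the bore and is within 0.2° of parallel. I'll shift x by −1.1 mm, advance to about 4 mm short of contact, and look.

Request:
send_rows:
  increments:
    - {"x":-0.1,"y":-1.5,"z":0,"yaw":-0.2,"grip":-1}
    - {"x":-0.1,"y":-3.2,"z":0,"yaw":-0.2,"grip":-1}
    - {"x":-0.1,"y":-4.2,"z":0,"yaw":-0.2,"grip":-1}
    - {"x":-0.1,"y":-4.4,"z":0,"yaw":-0.2,"grip":-1}
    - {"x":-0.1,"y":-4.4,"z":0,"yaw":-0.2,"grip":-1}

```text
time_s: 10.15
tcp_pos: [0.4794, 0.0845, 0.0578]
orientation: [3.115, -0.408, -0.0]
force: [0.5, -0.7, -0.8]
grip_width: 0.0435
```

```bash
python3 snap.py w8; python3 ax.py w8 60 240 .1 270 280 380 330;  python3 - <<'E'
import cv2
a=cv2.imread("pics/w8.png"); cv2.imwrite("pics/w8c.png",cv2.resize(a[200:420,220:420],None,fx=2.7,fy=2.7))
E
```

```text
[0.4794 0.0845 0.0578] ang -14.91 t 10.15 F [ 0.5 -0.7 -0.8] T [-0.03  0.04  0.01] g 0.043477761640383236
60 329.72 56.9
84 329.41 56.5
108 329.11 55.5
132 328.98 54.8
156 329.05 53.5
180 328.79 52.7
204 328.59 51.7
228 328.41 50.8
axle in tool: slope deg -0.14808108362216277 x at y=0 (mm) 1.8839345898150286 x at first/last [  2.15432714 -89.36087062 -42.27444502] [  1.95521274 -37.18725116 -42.24805849]
ring ((322.0068359375, 304.3255310058594), (29.888906478881836, 68.80477905273438), 90.21992492675781)
ring x at its depth: [ -0.09087628 -13.08167359 -42.23567623]
```

View pics/w8c.png

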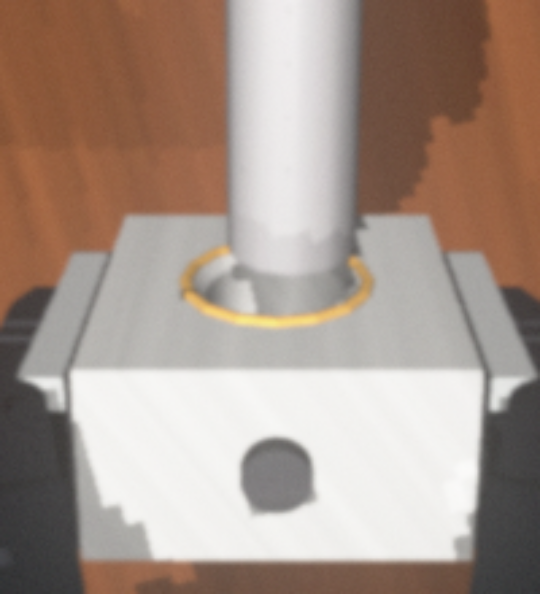

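Axle tip now at about 3 mm in front of the bore, and it sits 2.0 mm to tool +x (measured arm drift of −3 mm sideways). I'll correct that before entering.

Request:
send_rows:
  increments:
    - {"x":0.2,"y":0,"z":0,"yaw":0.1,"grip":-1}
    - {"x":0.2,"y":0,"z":0,"yaw":0.1,"grip":-1}
    - {"x":0.2,"y":0,"z":0,"yaw":0.1,"grip":-1}

```text
time_s: 10.58
tcp_pos: [0.4815, 0.0838, 0.0578]
orientation: [3.114, -0.411, -0.0]
force: [-0.8, 0.8, -1.5]
grip_width: 0.0432
```

```bash
python3 snap.py w9; python3 ax.py w9 60 240 .1 270 280 380 330;  python3 - <<'E'
import cv2
a=cv2.imread("pics/w9.png"); cv2.imwrite("pics/w9c.png",cv2.resize(a[200:420,220:420],None,fx=2.7,fy=2.7))
E
```

```text
[0.4815 0.0838 0.0578] ang -15.05 t 10.575 F [-0.8  0.8 -1.5] T [ 0.02  0.01 -0.01] g 0.04318892742920448
60 321.31 56.8
84 321.09 56.5
108 321.16 55.6
132 321.34 54.6
156 321.59 53.6
180 321.41 52.6
204 321.41 51.8
228 321.3 50.8
axle in tool: slope deg -0.009698022849112958 x at y=0 (mm) -0.2792183440638393 x at first/last [ -0.24559705 -89.3726041  -42.20352542] [ -0.32501889 -37.17351437 -42.19677201]
ring ((322.12530517578125, 304.2656555175781), (30.077281951904297, 68.78553009033203), 90.0572280883789)
ring x at its depth: [ -0.05066994 -13.08392441 -42.1936978 ]
```

View pics/w9c.png

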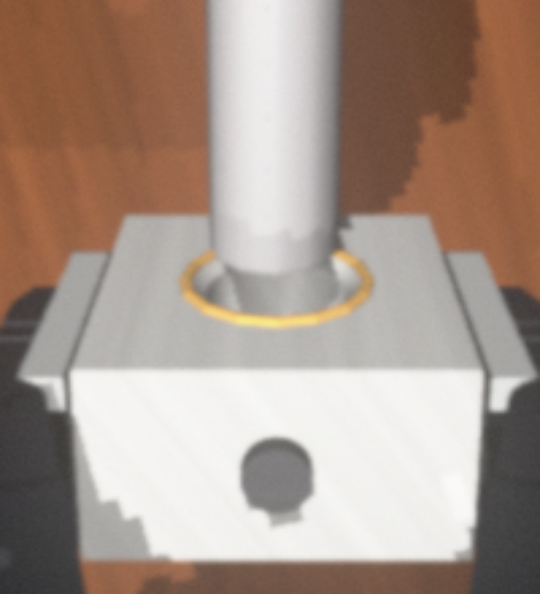

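Aligned within 0.25 mm and parallel. Advancing slowly onto the tip.

Request:
send_rows:
  increments:
    - {"x":0,"y":-0.3,"z":0,"yaw":0,"grip":-1}
    - {"x":0,"y":-0.6,"z":0,"yaw":0,"grip":-1}
    - {"x":0,"y":-0.9,"z":0,"yaw":0,"grip":-1}
    - {"x":0,"y":-1.2,"z":0,"yaw":0,"grip":-1}
    - {"x":0,"y":-1.2,"z":0,"yaw":0,"grip":-1}

```text
time_s: 11.25
tcp_pos: [0.4847, 0.0961, 0.0578]
orientation: [-3.115, 0.409, 0.0]
force: [0.9, 0.8, -1.3]
grip_width: 0.0434
```

```bash
python3 snap.py w10; python3 ax.py w10 60 240 .1;  python3 - <<'E'
import cv2
a=cv2.imread("pics/w10.png"); cv2.imwrite("pics/w10c.png",cv2.resize(a[200:420,220:420],None,fx=2.7,fy=2.7))
E
```

```text
[0.4847 0.0961 0.0578] ang -14.98 t 11.25 F [ 0.9  0.8 -1.3] T [ 0.01 -0.02  0.  ] g 0.043381114291043715Traceback (most recent call last):
  File "ax.py", line 10, in <module>
    u=270+(cross(idx[0],-1)+cross(idx[-1],1))/2; wd=cross(idx[-1],1)-cross(idx[0],-1)
                            ~~~~~^^^^^^^^^^^
  File "ax.py", line 9, in cross
    return i+di*( (w[i]-.5)/(w[i]-w[i+di]+1e-9) )
                                  ~^^^^^^
IndexError: index 100 is out of bounds for axis 0 with size 100
```

View pics/w10c.png

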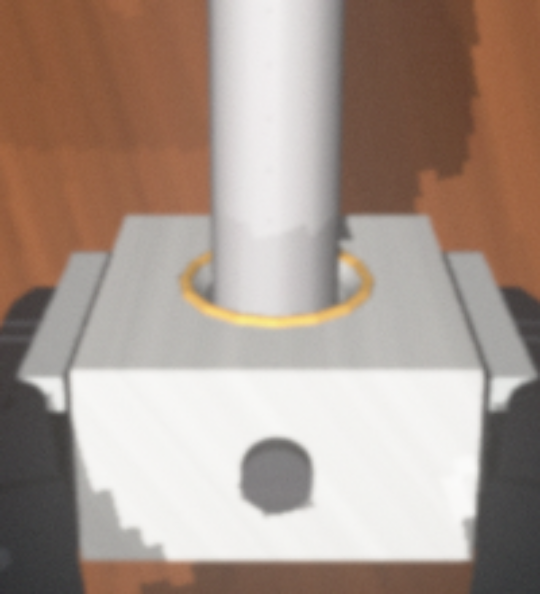

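The axle tip is inside the bore with no contact force. Sliding further in.

Request:
send_rows:
  increments:
    - {"x":0,"y":-0.4,"z":0,"yaw":0,"grip":-1}
    - {"x":0,"y":-0.8,"z":0,"yaw":0,"grip":-1}
    - {"x":0,"y":-1.3,"z":0,"yaw":0,"grip":-1}
    - {"x":0,"y":-1.8,"z":0,"yaw":0,"grip":-1}
    - {"x":0,"y":-2.2,"z":0,"yaw":0,"grip":-1}
    - {"x":0,"y":-2.5,"z":0,"yaw":0,"grip":-1}
    - {"x":0,"y":-2.5,"z":0,"yaw":0,"grip":-1}

```text
time_s: 12.18
tcp_pos: [0.4911, 0.1201, 0.0577]
orientation: [3.115, -0.41, -0.0]
force: [0.4, 0.0, -0.8]
grip_width: 0.0434
```

```bash
python3 snap.py w11; python3 ax.py w11 100 200 .1;  python3 - <<'E'
import cv2
a=cv2.imread("pics/w11.png"); cv2.imwrite("pics/w11c.png",cv2.resize(a[200:420,220:420],None,fx=2.7,fy=2.7))
E
```

```text
[0.4911 0.1201 0.0577] ang -14.99 t 12.175 F [ 0.4  0.  -0.8] T [-0.01 -0.02  0.02] g 0.04341814956944409
100 322.05 16.2
124 322.28 24.8Traceback (most recent call last):
  File "ax.py", line 10, in <module>
    u=270+(cross(idx[0],-1)+cross(idx[-1],1))/2; wd=cross(idx[-1],1)-cross(idx[0],-1)
                 ~~~^^^
IndexError: index 0 is out of bounds for axis 0 with size 0
```

View pics/w11.png

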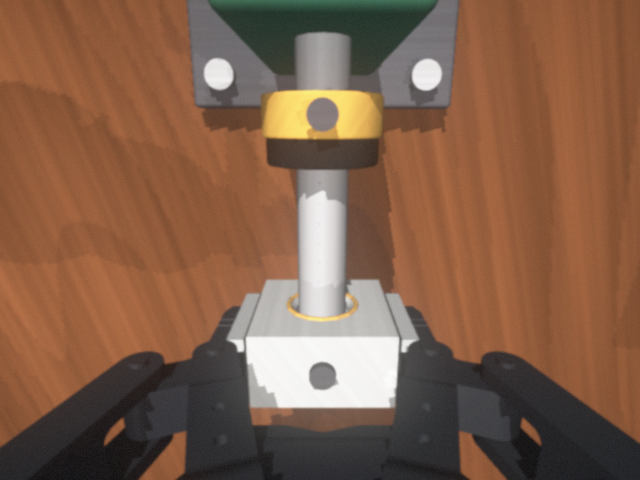

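Spacer is centred on the axle, and the stop face shows at v≈167, about 82 mm in. Sliding 34 mm further, short of the stop, then releasing.

Request:
send_rows:
  increments:
    - {"x":0,"y":-0.5,"z":0,"yaw":0,"grip":-1}
    - {"x":0,"y":-1,"z":0,"yaw":0,"grip":-1}
    - {"x":0,"y":-1.5,"z":0,"yaw":0,"grip":-1}
    - {"x":0,"y":-2,"z":0,"yaw":0,"grip":-1}
    - {"x":0,"y":-2.5,"z":0,"yaw":0,"grip":-1}
    - {"x":0,"y":-3,"z":0,"yaw":0,"grip":-1}
    - {"x":0,"y":-3.4,"z":0,"yaw":0,"grip":-1}
    - {"x":0,"y":-3.4,"z":0,"yaw":0,"grip":-1}
    - {"x":0,"y":-3.4,"z":0,"yaw":0,"grip":-1}

```text
time_s: 13.35
tcp_pos: [0.4998, 0.1524, 0.0578]
orientation: [3.114, -0.411, -0.0]
force: [-1.0, 0.7, -1.3]
grip_width: 0.0435
```

```bash
python3 snap.py w12
```

```text
[0.4998 0.1524 0.0578] ang -15.04 t 13.35 F [-1.   0.7 -1.3] T [-0.04  0.   -0.04] g 0.04350126378547656
```

View pics/w12.png

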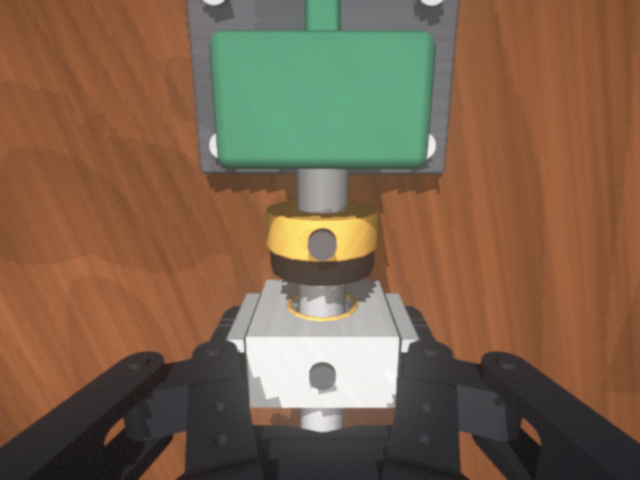

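The spacer is on the axle at about 55 mm in, clear of the rubber. Releasing and lifting.

Request:
send_rows:
  increments:
    - {"x":0,"y":0,"z":0,"yaw":0,"grip":0.3}
    - {"x":0,"y":0,"z":0,"yaw":0,"grip":1}
    - {"x":0,"y":0,"z":0,"yaw":0,"grip":1}
    - {"x":0,"y":0,"z":-1,"yaw":0,"grip":1}
    - {"x":0,"y":0,"z":-4,"yaw":0,"grip":1}
    - {"x":0,"y":0,"z":-8,"yaw":0,"grip":1}
    - {"x":0,"y":2,"z":-11,"yaw":0,"grip":1}
    - {"x":0,"y":4,"z":-12,"yaw":0,"grip":1}
    - {"x":0,"y":4,"z":-12,"yaw":0,"grip":1}

```text
time_s: 14.52
tcp_pos: [0.4892, 0.1119, 0.1783]
orientation: [3.114, -0.417, 0.001]
force: [0.1, 0.6, -1.1]
grip_width: 0.0856
```

```bash
python3 snap.py w13; python3 - <<'E'
from h import *
s=env.read_state(); print(toolshift(s,[.449,-.260,.175],-13.5))
E
```

```text
[0.4892 0.1119 0.1783] ang -15.24 t 14.525 F [ 0.1  0.6 -1.1] T [ 0.   -0.03 -0.01] g 0.0855917499452122
(array([ 5.89, 37.09,  0.24]), np.float64(-15.127762916292795), np.float64(-1.6277629162927951))
```

View pics/w13.png

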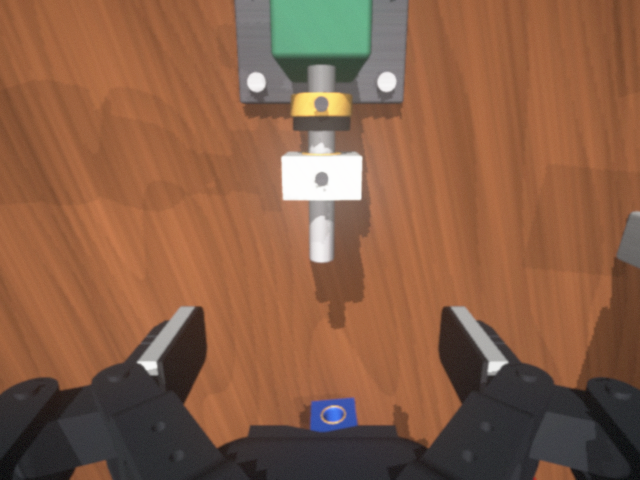

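The spacer hangs on the axle squarely, with its screw at (321,180) and the tip at (321,260). Next, over to the rightmost green block.

Request:
send_rows:
  increments:
    - {"x":0.8,"y":5,"z":0,"yaw":-1,"grip":1}
    - {"x":1.8,"y":11,"z":0,"yaw":-1.6,"grip":1}
    - {"x":2.8,"y":17,"z":0,"yaw":-1.6,"grip":1}
    - {"x":3.8,"y":23,"z":0,"yaw":-1.6,"grip":1}
    - {"x":4.8,"y":29,"z":0,"yaw":-1.6,"grip":1}
    - {"x":5.7,"y":35,"z":0,"yaw":-1.6,"grip":1}
    - {"x":5.9,"y":37,"z":0,"yaw":-1.6,"grip":1}
    - {"x":5.9,"y":37,"z":0,"yaw":-1.6,"grip":1}
    - {"x":5.9,"y":37,"z":0,"yaw":-1.6,"grip":1}

```text
time_s: 15.7
tcp_pos: [0.4511, -0.2562, 0.1767]
orientation: [-3.118, 0.362, 0.003]
force: [0.4, 0.6, -0.7]
grip_width: 0.0852
```

```bash
python3 snap.py w14 bearing_mid
```

```text
[ 0.4511 -0.2562  0.1767] ang -13.25 t 15.7 F [ 0.4  0.6 -0.7] T [-0.01 -0.03  0.01] g 0.08517610887889007
bearing_mid [ 0.4477 -0.2479  0.0208] 0.9 [317. 206.]
bearing_mid [ 0.46   -0.1716  0.022 ] 0.55 [309. 107.]
```

View pics/w14.png

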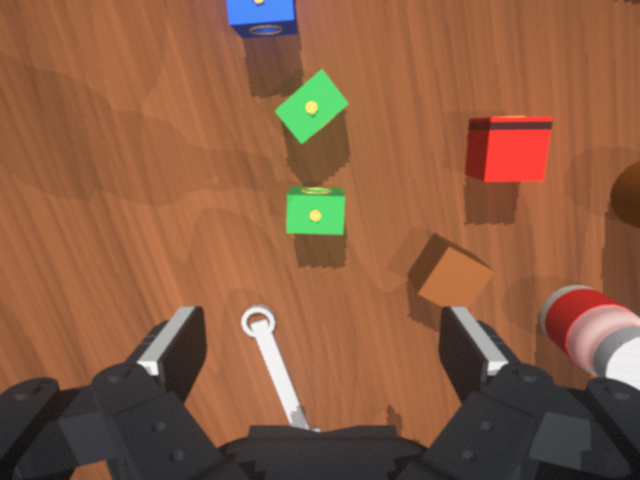

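The target green block has its dot at (316,216), brass ring towards +y. The decoy green is at (311,107), the blue spare at (262,10), the wrench at (258,320) and the brown cap at (455,275). All are clear of the finger paths. Measuring the top face.

```bash
cat > top.py <<'E'
from h import *
n=sys.argv[1]; x0,y0,x1,y1=map(int,sys.argv[2:6]); h0,h1,vmin=map(int,sys.argv[6:9]); zt=float(sys.argv[9])
im=cv2.imread(f"pics/{n}.png"); d=np.load(f"{n}.npz"); s=dict(tcp_pos=d["pos"],orientation=d["ori"])
hsv=cv2.cvtColor(im,cv2.COLOR_BGR2HSV); m=np.zeros(im.shape[:2],np.uint8)
sub=hsv[y0:y1,x0:x1]; hh=sub[...,0].astype(int)
m[y0:y1,x0:x1]=((((hh>=h0)&(hh<=h1)) if h0<h1 else ((hh>=h0)|(hh<=h1)))&(sub[...,1]>100)&(sub[...,2]>vmin)).astype(np.uint8)
m=cv2.morphologyEx(m,cv2.MORPH_CLOSE,np.ones((11,11)))
c=max(cv2.findContours(m,0,1)[0],key=cv2.contourArea); b=cv2.boxPoints(cv2.minAreaRect(c))
W=np.array([wray(KW,s,q,zt) for q in b]); print(np.round(b,1).tolist()); print("ctr",W.mean(0))
for i in range(4):
    e=W[(i+1)%4]-W[i]; print(round(np.linalg.norm(e)*1e3,1), round(np.degrees(np.arctan2(e[1],e[0])),2))
hue=(abs(hh-28)<6)&(sub[...,1]>90)&(sub[...,2]>150)
k=np.zeros_like(m);k[y0:y1,x0:x1]=hue; cs=cv2.findContours(k,0,1)[0]
for c in cs:
    if cv2.contourArea(c)>15: 
        u=cv2.minEnclosingCircle(c)[0]; print("yellow",np.round(u,1),cv2.contourArea(c),wray(KW,s,u,zt))
cv2.imwrite("pics/%s_c.png"%n,cv2.resize(im[y0:y1,x0:x1],None,fx=7,fy=7,interpolation=0)[:600,:800])
E
python3 - <<'E'
import cv2; im=cv2.imread("pics/w14.png"); h=cv2.cvtColor(im,cv2.COLOR_BGR2HSV)
for p in [(300,192),(300,215),(330,225),(316,216)]: print(p,h[p[1],p[0]])
E
python3 top.py w14 275 170 360 250 50 75 175 .044
```

```text
(300, 192) [ 60 121 145]
(300, 215) [ 66 150 225]
(330, 225) [ 65 147 225]
(316, 216) [ 27 126 253]
[[287.0, 190.0], [344.0, 190.0], [344.0, 233.0], [287.0, 233.0]]
ctr [ 0.44743862 -0.24732231  0.044     ]
43.1 -13.26
33.7 -102.4
44.5 166.76
33.7 75.3
yellow [314.8 215. ] 78.0 [ 0.44632527 -0.24961534  0.044     ]
```

View pics/w14_c.png

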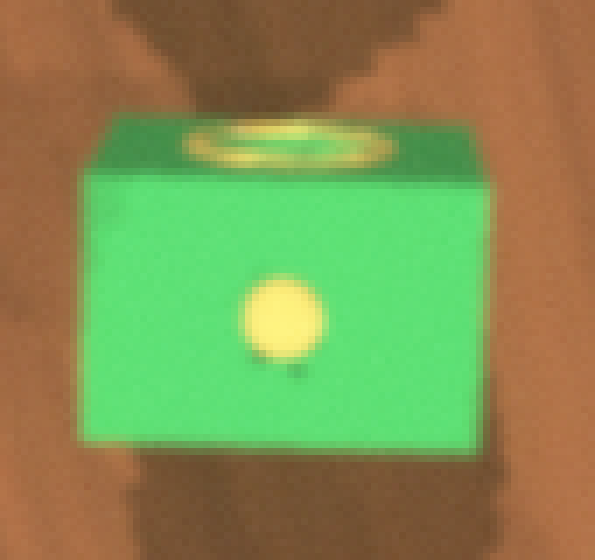

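```bash
python3 - <<'E'
from h import *
s=env.read_state(); print(toolshift(s,[.4468,-.2498,-.019],-15.2))
E
```

```text
(array([-0.56, -0.49, 19.62]), np.float64(-13.212054239101793), np.float64(1.9879457608982136))
```

Request:
send_rows:
  increments:
    - {"x":-0.6,"y":-0.5,"z":4,"yaw":2,"grip":1}
    - {"x":-0.6,"y":-0.5,"z":9,"yaw":2,"grip":1}
    - {"x":-0.6,"y":-0.5,"z":13,"yaw":2,"grip":1}
    - {"x":-0.6,"y":-0.5,"z":16.5,"yaw":2,"grip":1}
    - {"x":-0.6,"y":-0.5,"z":18.5,"yaw":2,"grip":1}
    - {"x":-0.6,"y":-0.5,"z":19.5,"yaw":2,"grip":1}
    - {"x":-0.6,"y":-0.5,"z":19.5,"yaw":2,"grip":1}

```text
time_s: 16.68
tcp_pos: [0.4462, -0.2515, -0.0174]
orientation: [-3.113, 0.419, 0.001]
force: [-0.3, 0.5, 0.5]
grip_width: 0.0857
```

```bash
python3 snap.py w15
```

```text
[ 0.4462 -0.2515 -0.0174] ang -15.35 t 16.675 F [-0.3  0.5  0.5] T [ 0.   -0.02  0.03] g 0.0856683813088626
```

View pics/w15.png

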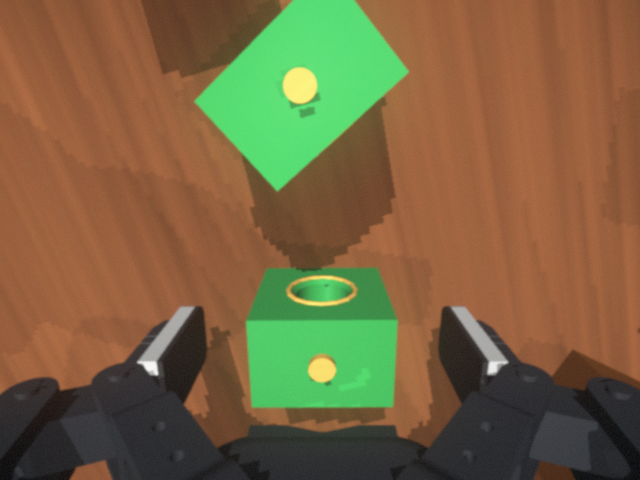

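Centred between the jaws, dot at (322,369), with the brown cap's corner well away at the lower right. Closing.

Request:
send_rows:
  increments:
    - {"x":0,"y":-0.1,"z":0.2,"yaw":0,"grip":1}
    - {"x":0,"y":-0.1,"z":0.2,"yaw":0,"grip":0}
    - {"x":0,"y":-0.1,"z":0.2,"yaw":0,"grip":-1}
    - {"x":0,"y":-0.1,"z":0.2,"yaw":0,"grip":-1}
    - {"x":0,"y":-0.1,"z":0.2,"yaw":0,"grip":-1}
    - {"x":0,"y":-0.1,"z":0.2,"yaw":0,"grip":-1}

```text
time_s: 17.48
tcp_pos: [0.4465, -0.2517, -0.0187]
orientation: [3.113, -0.422, 0.001]
force: [-0.5, 0.7, 5.8]
grip_width: 0.0435
```

```bash
python3 snap.py w16; python3 - <<'E'
from h import *
s=env.read_state(); 
a=np.array([.2602,.9656,0]); P=np.array([.4911,.1201,0])
t=P-a*(0.0213+0.05); t[2]=s["tcp_pos"][2]+.078
print("target -50",t,toolshift(s,t,-15.03))
E
```

```text
[ 0.4465 -0.2517 -0.0187] ang -15.43 t 17.475 F [-0.5  0.7  5.8] T [ 0.12  0.13 -0.01] g 0.04347751614691069
target -50 [0.47254774 0.05125272 0.05928772] (array([ -5.54, -29.89,  -7.81]), np.float64(-15.427458455147887), np.float64(-0.39745845514789835))
```

View pics/w16.png

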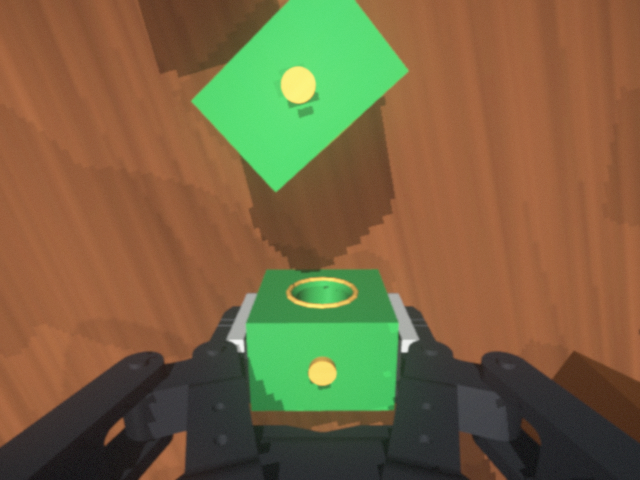

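Gripped (43.5 mm). Lifting and carrying to the standoff on the axle line found earlier.

Request:
send_rows:
  increments:
    - {"x":0,"y":0,"z":-1.5,"yaw":0,"grip":-1}
    - {"x":0,"y":0,"z":-5,"yaw":0,"grip":-1}
    - {"x":-0.2,"y":-1,"z":-7.8,"yaw":-0.4,"grip":-1}
    - {"x":-0.8,"y":-4.5,"z":-7.8,"yaw":-0.4,"grip":-1}
    - {"x":-1.8,"y":-10,"z":-7.8,"yaw":-0.4,"grip":-1}
    - {"x":-2.8,"y":-15.5,"z":-7.8,"yaw":-0.4,"grip":-1}
    - {"x":-3.9,"y":-21,"z":-7.8,"yaw":-0.4,"grip":-1}
    - {"x":-4.9,"y":-26,"z":-7.8,"yaw":-0.4,"grip":-1}
    - {"x":-5.4,"y":-29,"z":-7.8,"yaw":-0.4,"grip":-1}
    - {"x":-5.5,"y":-29.9,"z":-7.8,"yaw":-0.4,"grip":-1}
    - {"x":-5.5,"y":-29.9,"z":-7.8,"yaw":-0.4,"grip":-1}
    - {"x":-5.5,"y":-29.9,"z":-7.8,"yaw":-0.4,"grip":-1}

```text
time_s: 19.02
tcp_pos: [0.4727, 0.0493, 0.0591]
orientation: [3.113, -0.416, 0.001]
force: [1.1, 0.7, -1.8]
grip_width: 0.0431
```

```bash
cat > line.py <<'E'
from h import *
def rep(s):
    a=np.array([.2602,.9656,0]); e=np.array([.9656,-.2602,0]); P=np.array([.4911,.1201,0])-a*.0213
    d=np.array(s["tcp_pos"])-P; print("along mm %.1f lateral mm %.2f z %.1f"%(d@a*1e3,d@e*1e3,s["tcp_pos"][2]*1e3))
if __name__=="__main__": rep(env.read_state())
E
python3 line.py; python3 snap.py w17; python3 ax.py w17 140 210
```

```text
along mm -51.9 lateral mm 0.62 z 59.1
[0.4727 0.0493 0.0591] ang -15.21 t 19.025 F [ 1.1  0.7 -1.8] T [-0.01  0.02 -0.03] g 0.04313757084267315
140 319.25 53.3
164 319.35 52.5
188 319.38 41.2Traceback (most recent call last):
  File "ax.py", line 10, in <module>
    u=270+(cross(idx[0],-1)+cross(idx[-1],1))/2; wd=cross(idx[-1],1)-cross(idx[0],-1)
                 ~~~^^^
IndexError: index 0 is out of bounds for axis 0 with size 0
```

View pics/w17.png

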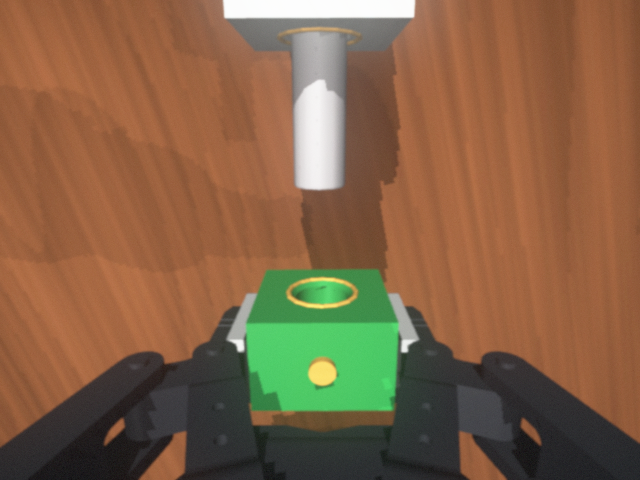

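Axle at u≈319, 0.7 mm off, in agreement with the recorded line (+0.6 mm). Advancing to just short of contact.

Request:
send_rows:
  increments:
    - {"x":-0.07,"y":-1,"z":0,"yaw":-0.15,"grip":-1}
    - {"x":-0.07,"y":-2.2,"z":0,"yaw":-0.15,"grip":-1}
    - {"x":-0.07,"y":-3,"z":0,"yaw":-0.15,"grip":-1}
    - {"x":-0.07,"y":-3.2,"z":0,"yaw":-0.15,"grip":-1}
    - {"x":-0.07,"y":-3.2,"z":0,"yaw":-0.15,"grip":-1}
    - {"x":-0.07,"y":-3.2,"z":0,"yaw":-0.15,"grip":-1}

```text
time_s: 19.82
tcp_pos: [0.4802, 0.0821, 0.0588]
orientation: [3.115, -0.407, -0.0]
force: [0.3, 0.0, -0.5]
grip_width: 0.0433
```

```bash
python3 line.py; python3 snap.py w18; python3 ax.py w18 200 250;python3 - <<'E'
import cv2
a=cv2.imread("pics/w18.png"); cv2.imwrite("pics/w18c.png",cv2.resize(a[200:420,220:420],None,fx=2.7,fy=2.7))
E
```

```text
along mm -18.2 lateral mm -0.64 z 58.8
[0.4802 0.0821 0.0588] ang -14.91 t 19.825 F [ 0.3  0.  -0.5] T [-0.05  0.01  0.02] g 0.043273967449320126
200 324.35 51.6
224 324.0 50.5
248 323.92 49.4
axle in tool: slope deg -0.6258883690033691 x at y=0 (mm) 0.15836800392420794 x at first/last [  0.67065788 -48.74273046 -41.21181147] [  0.54569753 -32.80575903 -41.2050537 ]
```

View pics/w18c.png

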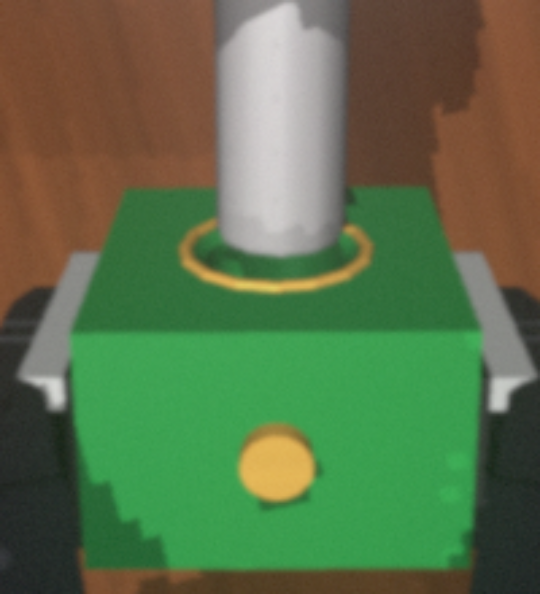

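Remaining offset is 0.6 mm. Correcting it and easing onto the tip.

Request:
send_rows:
  increments:
    - {"x":0.06,"y":0,"z":-0.04,"yaw":0.1,"grip":-1}
    - {"x":0.06,"y":0,"z":-0.04,"yaw":0.1,"grip":-1}
    - {"x":0.06,"y":-0.3,"z":-0.04,"yaw":0.1,"grip":-1}
    - {"x":0.06,"y":-0.6,"z":-0.04,"yaw":0.1,"grip":-1}
    - {"x":0.06,"y":-0.9,"z":-0.04,"yaw":0.1,"grip":-1}
    - {"x":0.06,"y":-1.2,"z":-0.04,"yaw":0.1,"grip":-1}
    - {"x":0.06,"y":-1.2,"z":-0.04,"yaw":0.1,"grip":-1}

```text
time_s: 20.75
tcp_pos: [0.4841, 0.0944, 0.0592]
orientation: [-3.115, 0.408, -0.0]
force: [0.5, 0.1, -1.2]
grip_width: 0.0434
```

```bash
python3 line.py; python3 snap.py w19;python3 - <<'E'
import cv2
a=cv2.imread("pics/w19.png"); cv2.imwrite("pics/w19c.png",cv2.resize(a[200:420,220:420],None,fx=2.7,fy=2.7))
E
```

```text
along mm -5.4 lateral mm -0.11 z 59.2
[0.4841 0.0944 0.0592] ang -14.93 t 20.75 F [ 0.5  0.1 -1.2] T [-0.    0.05  0.01] g 0.04342665610915847
```

View pics/w19c.png

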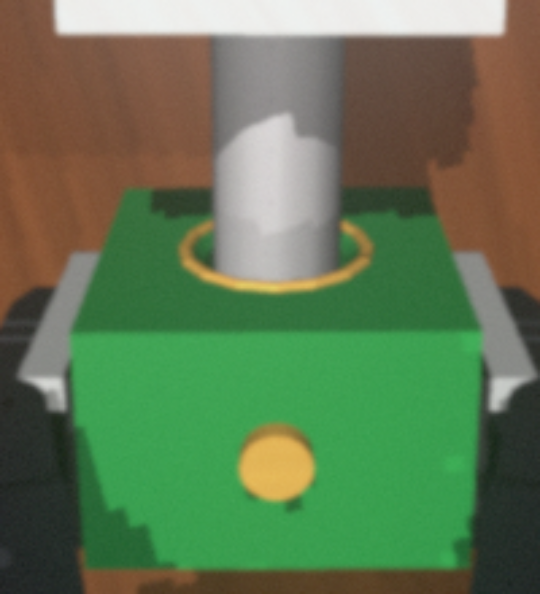

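The bearing is on the tip with no force. Sliding it 31 mm further, just short of the spacer.

Request:
send_rows:
  increments:
    - {"x":0,"y":-0.4,"z":0,"yaw":0,"grip":-1}
    - {"x":0,"y":-0.9,"z":0,"yaw":0,"grip":-1}
    - {"x":0,"y":-1.4,"z":0,"yaw":0,"grip":-1}
    - {"x":0,"y":-1.9,"z":0,"yaw":0,"grip":-1}
    - {"x":0,"y":-2.4,"z":0,"yaw":0,"grip":-1}
    - {"x":0,"y":-2.8,"z":0,"yaw":0,"grip":-1}
    - {"x":0,"y":-3.1,"z":0,"yaw":0,"grip":-1}
    - {"x":0,"y":-3.1,"z":0,"yaw":0,"grip":-1}
    - {"x":0,"y":-3.1,"z":0,"yaw":0,"grip":-1}

```text
time_s: 21.92
tcp_pos: [0.492, 0.1237, 0.0592]
orientation: [3.115, -0.41, -0.0]
force: [-1.0, -0.5, -1.7]
grip_width: 0.0432
```

```bash
python3 line.py; python3 snap.py w20
```

```text
along mm 25.0 lateral mm -0.10 z 59.2
[0.492  0.1237 0.0592] ang -14.99 t 21.925 F [-1.  -0.5 -1.7] T [-0.03 -0.04 -0.06] g 0.04323238191517834
```

View pics/w20.png

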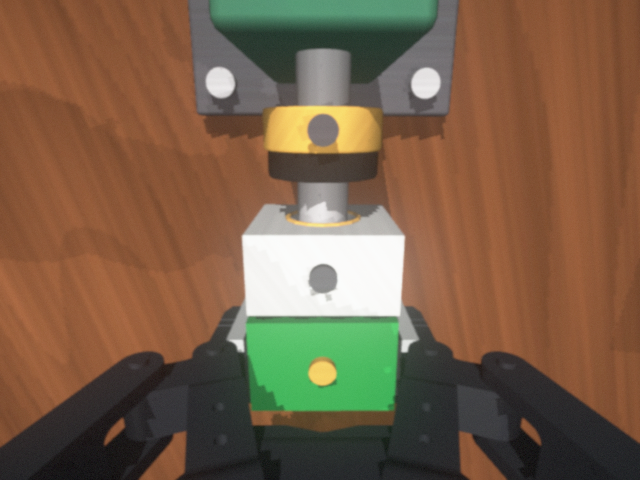

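Bearing is next to the spacer at 25 mm in, dot at (322,372), screw at (322,278). Releasing and lifting.

Request:
send_rows:
  increments:
    - {"x":0,"y":0,"z":0,"yaw":0,"grip":0.3}
    - {"x":0,"y":0,"z":0,"yaw":0,"grip":1}
    - {"x":0,"y":0,"z":0,"yaw":0,"grip":1}
    - {"x":0,"y":0,"z":-1,"yaw":0,"grip":1}
    - {"x":0,"y":0,"z":-4,"yaw":0,"grip":1}
    - {"x":0,"y":0,"z":-8,"yaw":0,"grip":1}
    - {"x":0,"y":1,"z":-11,"yaw":0,"grip":1}
    - {"x":0,"y":3,"z":-12,"yaw":0,"grip":1}
    - {"x":0,"y":3,"z":-12,"yaw":0,"grip":1}

```text
time_s: 23.1
tcp_pos: [0.4838, 0.0926, 0.1797]
orientation: [3.114, -0.416, 0.001]
force: [-1.1, 0.3, -1.1]
grip_width: 0.0855
```

```bash
python3 snap.py w21; python3 - <<'E'
from h import *
s=env.read_state(); print(toolshift(s,[.603,-.250,.178],-12))
E
```

```text
[0.4838 0.0926 0.1797] ang -15.21 t 23.1 F [-1.1  0.3 -1.1] T [ 0.05  0.01 -0.04] g 0.08551626195446099
(array([20.5 , 30.1 ,  0.06]), np.float64(-15.106578958556788), np.float64(-3.1065789585567813))
```

View pics/w21.png

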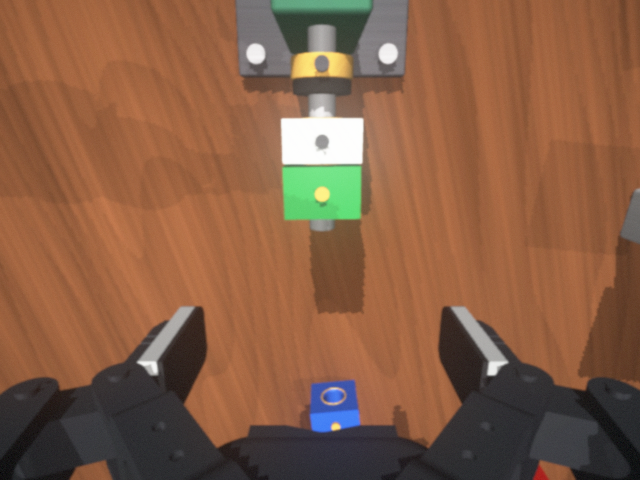

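Both blocks sit square on the axle, with about 10 mm of tip showing at (321,225). Now to the red cap.

Request:
send_rows:
  increments:
    - {"x":3,"y":4,"z":0,"yaw":-1.5,"grip":1}
    - {"x":6.5,"y":9,"z":0,"yaw":-3,"grip":1}
    - {"x":10,"y":14,"z":0,"yaw":-3,"grip":1}
    - {"x":13.5,"y":19,"z":0,"yaw":-3,"grip":1}
    - {"x":17,"y":24,"z":0,"yaw":-3,"grip":1}
    - {"x":19.8,"y":28.5,"z":0,"yaw":-3,"grip":1}
    - {"x":20.5,"y":30,"z":0,"yaw":-3,"grip":1}
    - {"x":20.5,"y":30,"z":0,"yaw":-3,"grip":1}
    - {"x":20.5,"y":30,"z":0,"yaw":-3,"grip":1}

```text
time_s: 24.28
tcp_pos: [0.605, -0.2447, 0.1783]
orientation: [-3.122, 0.323, 0.002]
force: [0.3, 0.8, 0.5]
grip_width: 0.0854
```

```bash
python3 snap.py w22 cap_mid; python3 top.py w22 260 130 380 250 170 10 120 .044
```

```text
[ 0.605  -0.2447  0.1783] ang -11.8 t 24.275 F [0.3 0.8 0.5] T [ 0.   -0.03 -0.03] g 0.0853915702372336
cap_mid [ 0.6048 -0.2329  0.0218] 0.72 [320. 201.]
cap_mid [ 0.5413 -0.3309  0.0223] 0.68 [273. 321.]
[[260.0, 130.0], [379.0, 130.0], [379.0, 249.0], [260.0, 249.0]]
ctr [ 0.60729185 -0.22175102  0.044     ]
86.8 -11.83
91.0 -99.54
94.4 168.21
91.1 75.66
```

View pics/w22.png

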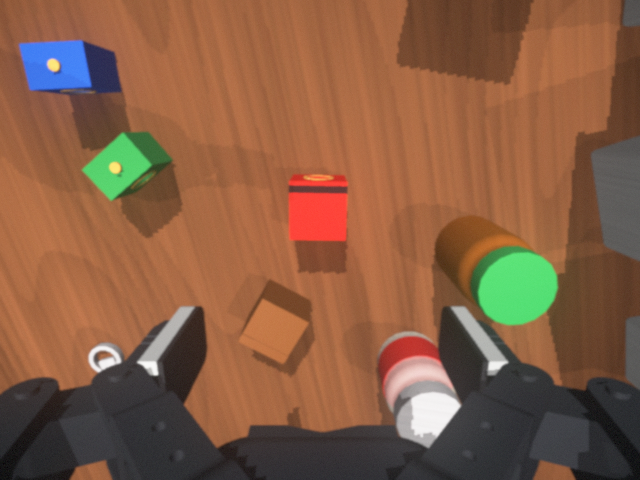

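View pics/w22_c.png

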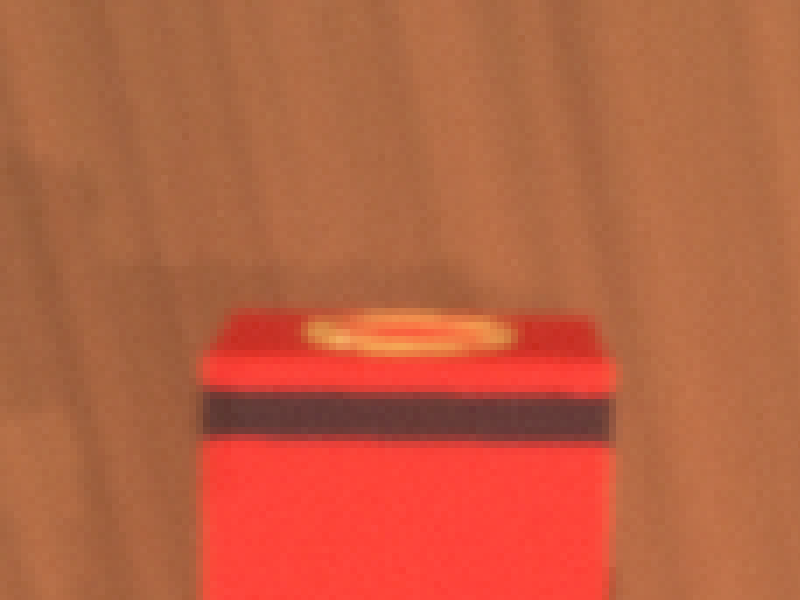

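The red cap's top face spans (289,180)–(348,240), mouth and band towards +y. The brown decoy is at (275,330), and the jars at (500,270) and (425,390), clear of the jaws' path.

```bash
python3 - <<'E'
from h import *
d=np.load("w22.npz"); s=dict(tcp_pos=d["pos"],orientation=d["ori"])
im=cv2.imread("pics/w22.png"); h=cv2.cvtColor(im,cv2.COLOR_BGR2HSV)
print([ (v,h[v,318].tolist()) for v in range(176,246,3)])
b=[(289.3,180.3),(348,180.8),(347,240.3),(290.5,240.3)]
W=np.array([wray(KW,s,q,.044) for q in b]); print(W.mean(0))
for i in range(4):
    e=W[(i+1)%4]-W[i]; print(round(np.linalg.norm(e)*1e3,1), round(np.degrees(np.arctan2(e[1],e[0])),2))
c=W.mean(0); c[2]=-.019
print(toolshift(env.read_state(),c,-12.1))
cv2.imwrite("pics/w22d.png",cv2.resize(im[165:255,270:370],None,fx=6,fy=6,interpolation=0))
E
```

```text
[(176, [9, 182, 249]), (179, [14, 167, 245]), (182, [2, 197, 252]), (185, [1, 193, 222]), (188, [3, 116, 103]), (191, [2, 130, 108]), (194, [2, 196, 249]), (197, [2, 198, 254]), (200, [2, 197, 254]), (203, [2, 200, 254]), (206, [2, 199, 254]), (209, [2, 196, 254]), (212, [2, 198, 254]), (215, [1, 195, 254]), (218, [1, 199, 254]), (221, [2, 196, 254]), (224, [2, 198, 254]), (227, [2, 201, 253]), (230, [1, 198, 254]), (233, [1, 196, 254]), (236, [2, 196, 253]), (239, [2, 195, 249]), (242, [8, 165, 141]), (245, [9, 161, 138])]
[ 0.60364322 -0.23610264  0.044     ]
44.3 -12.3
46.8 -101.75
44.5 168.21
47.2 77.99
(array([-0.32, -0.78, 19.8 ]), np.float64(-11.771755898954172), np.float64(0.3282441010458399))
```

View pics/w22d.png

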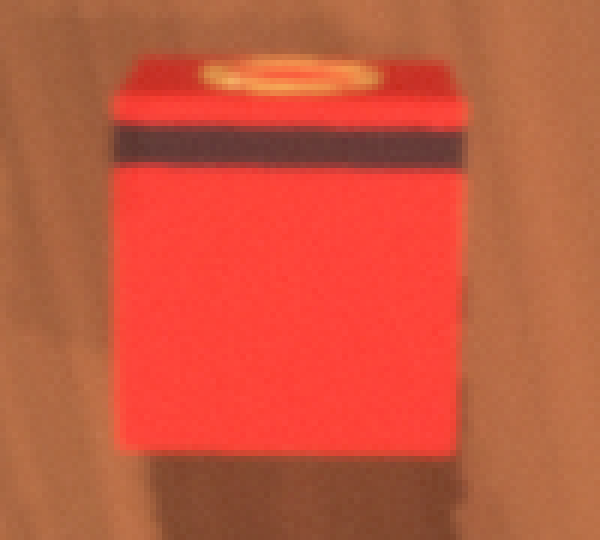

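Request:
send_rows:
  increments:
    - {"x":-0.3,"y":-0.8,"z":4,"yaw":0.4,"grip":1}
    - {"x":-0.3,"y":-0.8,"z":9,"yaw":0.4,"grip":1}
    - {"x":-0.3,"y":-0.8,"z":13,"yaw":0.4,"grip":1}
    - {"x":-0.3,"y":-0.8,"z":16.5,"yaw":0.4,"grip":1}
    - {"x":-0.3,"y":-0.8,"z":18.5,"yaw":0.4,"grip":1}
    - {"x":-0.3,"y":-0.8,"z":19.7,"yaw":0.4,"grip":1}
    - {"x":-0.3,"y":-0.8,"z":19.7,"yaw":0.4,"grip":1}
    - {"x":-0.3,"y":-0.8,"z":19.7,"yaw":0.4,"grip":1}

```text
time_s: 25.38
tcp_pos: [0.6045, -0.24, -0.0164]
orientation: [3.122, -0.338, 0.004]
force: [-0.2, 0.0, 0.6]
grip_width: 0.0853
```

```bash
python3 snap.py w23
```

```text
[ 0.6045 -0.24   -0.0164] ang -12.37 t 25.375 F [-0.2  0.   0.6] T [-0.02 -0.01  0.  ] g 0.08531065830925379
```

View pics/w23.png

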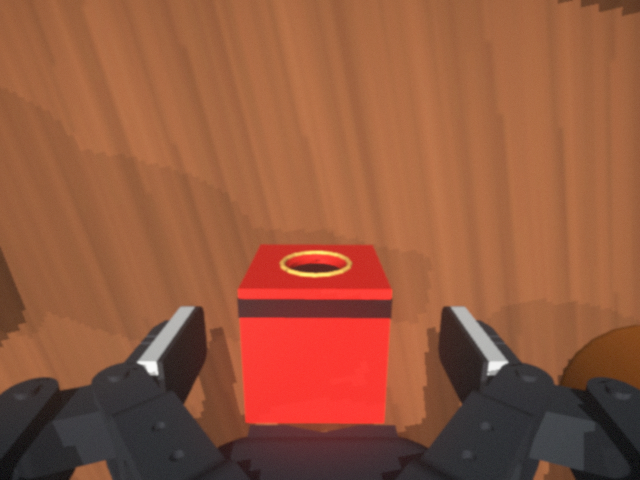

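Jaws are 1.7 mm (x) and 3.6 mm (y) off the cap centre. Correcting and closing.

Request:
send_rows:
  increments:
    - {"x":-0.17,"y":-0.35,"z":0.2,"yaw":0,"grip":1}
    - {"x":-0.17,"y":-0.35,"z":0.2,"yaw":0,"grip":1}
    - {"x":-0.17,"y":-0.35,"z":0.2,"yaw":0,"grip":0}
    - {"x":-0.17,"y":-0.35,"z":0.2,"yaw":0,"grip":-1}
    - {"x":-0.17,"y":-0.35,"z":0.2,"yaw":0,"grip":-1}
    - {"x":-0.17,"y":-0.35,"z":0.2,"yaw":0,"grip":-1}
    - {"x":-0.17,"y":-0.35,"z":0.2,"yaw":0,"grip":-1}

```text
time_s: 26.3
tcp_pos: [0.6028, -0.2359, -0.0196]
orientation: [3.123, -0.339, 0.001]
force: [0.3, -0.7, 1.7]
grip_width: 0.0431
```

```bash
python3 snap.py w24; python3 - <<'E'
from h import *
s=env.read_state(); 
a=np.array([.2602,.9656,0]); P=np.array([.4911,.1201,0])
t=P-a*(0.0213+0.06); t[2]=s["tcp_pos"][2]+.078
print("target -60",t,toolshift(s,t,-15.03))
E
```

```text
[ 0.6028 -0.2359 -0.0196] ang -12.38 t 26.3 F [ 0.3 -0.7  1.7] T [-0.01  0.05 -0.03] g 0.043125578805241385
target -60 [0.46994574 0.04159672 0.05844056] (array([-18.92, -24.26,  -7.82]), np.float64(-12.376938584864417), np.float64(2.6530614151355962))
```

View pics/w24.png

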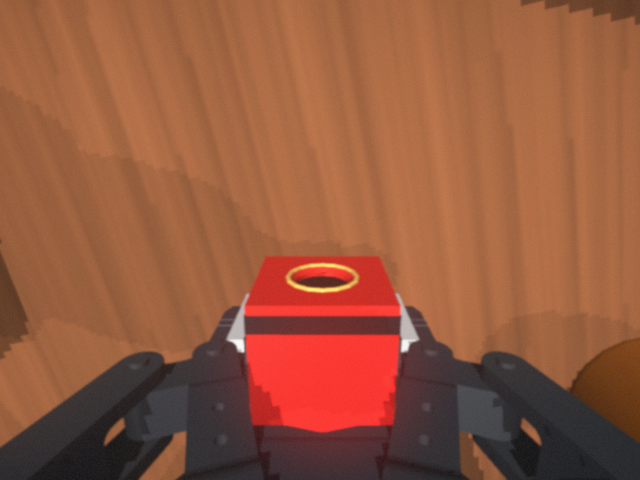

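Cap gripped (43.1 mm), mouth leading. Carrying it to the standoff.

Request:
send_rows:
  increments:
    - {"x":0,"y":0,"z":-1.5,"yaw":0,"grip":-1}
    - {"x":0,"y":0,"z":-5,"yaw":0,"grip":-1}
    - {"x":-0.8,"y":-1,"z":-7.8,"yaw":1,"grip":-1}
    - {"x":-3.5,"y":-4.5,"z":-7.8,"yaw":2.6,"grip":-1}
    - {"x":-7,"y":-9,"z":-7.8,"yaw":2.6,"grip":-1}
    - {"x":-10.5,"y":-13.5,"z":-7.8,"yaw":2.6,"grip":-1}
    - {"x":-14,"y":-18,"z":-7.8,"yaw":2.6,"grip":-1}
    - {"x":-17,"y":-22,"z":-7.8,"yaw":2.6,"grip":-1}
    - {"x":-18.7,"y":-24,"z":-7.8,"yaw":2.6,"grip":-1}
    - {"x":-18.9,"y":-24.3,"z":-7.8,"yaw":2.6,"grip":-1}
    - {"x":-18.9,"y":-24.3,"z":-7.8,"yaw":2.6,"grip":-1}
    - {"x":-18.9,"y":-24.3,"z":-7.8,"yaw":2.6,"grip":-1}

```text
time_s: 27.85
tcp_pos: [0.471, 0.0405, 0.0586]
orientation: [3.113, -0.413, 0.002]
force: [0.4, 0.0, -1.0]
grip_width: 0.0433
```

```bash
python3 line.py; python3 snap.py w25
```

```text
along mm -60.7 lateral mm 1.33 z 58.6
[0.471  0.0405 0.0586] ang -15.12 t 27.85 F [ 0.4  0.  -1. ] T [0.01 0.02 0.  ] g 0.04326206683222993
```

View pics/w25.png

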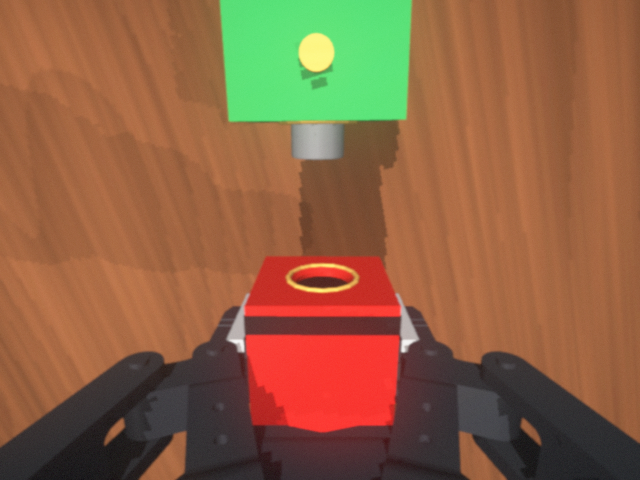

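Axle is 1.3 mm to tool −x. Advancing to about 4 mm short with part of that corrected, as earlier moves overshot sideways.

Request:
send_rows:
  increments:
    - {"x":-0.08,"y":-1,"z":0,"yaw":-0.1,"grip":-1}
    - {"x":-0.08,"y":-2.2,"z":0,"yaw":-0.1,"grip":-1}
    - {"x":-0.08,"y":-3,"z":0,"yaw":-0.1,"grip":-1}
    - {"x":-0.08,"y":-3.3,"z":0,"yaw":-0.1,"grip":-1}
    - {"x":-0.08,"y":-3.3,"z":0,"yaw":-0.1,"grip":-1}
    - {"x":-0.08,"y":-3.3,"z":0,"yaw":-0.1,"grip":-1}

```text
time_s: 28.65
tcp_pos: [0.4777, 0.074, 0.0583]
orientation: [3.115, -0.407, -0.0]
force: [0.5, 0.1, -1.5]
grip_width: 0.0437
```

```bash
python3 line.py; python3 snap.py w26;python3 - <<'E'
import cv2
a=cv2.imread("pics/w26.png"); cv2.imwrite("pics/w26c.png",cv2.resize(a[200:420,220:420],None,fx=2.7,fy=2.7))
E
```

```text
along mm -26.7 lateral mm -0.91 z 58.3
[0.4777 0.074  0.0583] ang -14.9 t 28.65 F [ 0.5  0.1 -1.5] T [0.   0.05 0.02] g 0.04369598586275364
```

View pics/w26c.png

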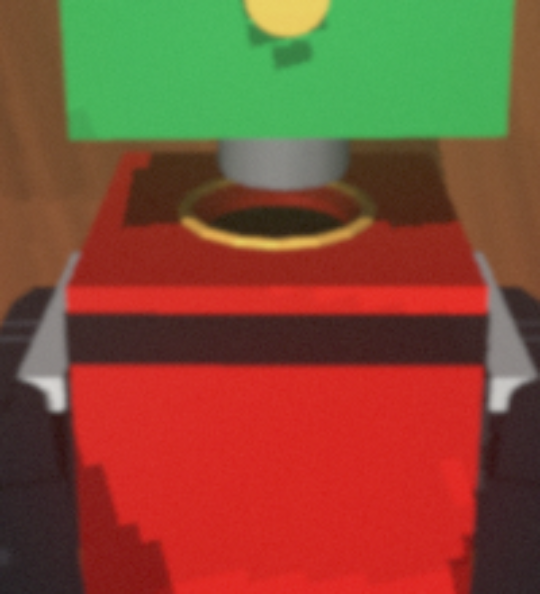

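Offset −0.8 mm. Correcting and easing on.

Request:
send_rows:
  increments:
    - {"x":0.08,"y":0,"z":0,"yaw":0.1,"grip":-1}
    - {"x":0.08,"y":0,"z":0,"yaw":0.1,"grip":-1}
    - {"x":0.08,"y":-0.3,"z":0,"yaw":0.1,"grip":-1}
    - {"x":0.08,"y":-0.6,"z":0,"yaw":0.1,"grip":-1}
    - {"x":0.08,"y":-0.9,"z":0,"yaw":0.1,"grip":-1}
    - {"x":0.08,"y":-1.1,"z":0,"yaw":0.1,"grip":-1}
    - {"x":0.08,"y":-1.1,"z":0,"yaw":0.1,"grip":-1}

```text
time_s: 29.58
tcp_pos: [0.4814, 0.085, 0.0582]
orientation: [3.115, -0.409, -0.0]
force: [-0.6, -0.9, -0.8]
grip_width: 0.0434
```

```bash
python3 line.py; python3 snap.py w27;python3 - <<'E'
import cv2
a=cv2.imread("pics/w27.png"); cv2.imwrite("pics/w27c.png",cv2.resize(a[200:420,220:420],None,fx=2.7,fy=2.7))
E
```

```text
along mm -15.1 lateral mm -0.24 z 58.2
[0.4814 0.085  0.0582] ang -14.94 t 29.575 F [-0.6 -0.9 -0.8] T [0.04 0.04 0.01] g 0.043363969385580244
```

View pics/w27c.png

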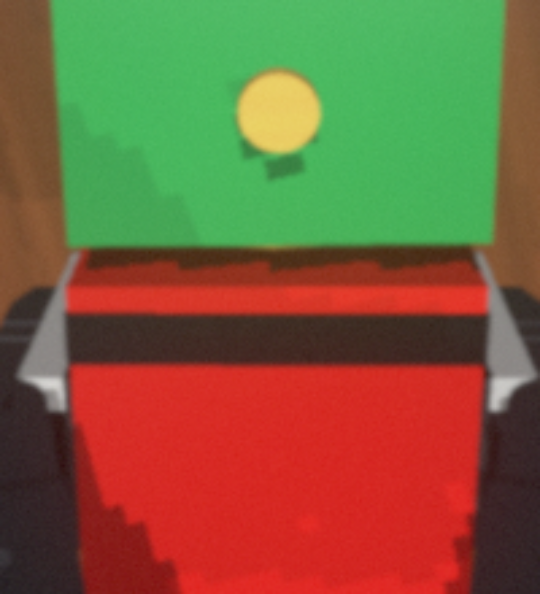

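The cap mouth is on the axle with no force. Now pushing the stack inward, first the free travel (about 16 mm).

Request:
send_rows:
  increments:
    - {"x":0.02,"y":-0.2,"z":0,"yaw":0,"grip":-1}
    - {"x":0.02,"y":-0.4,"z":0,"yaw":0,"grip":-1}
    - {"x":0.02,"y":-0.6,"z":0,"yaw":0,"grip":-1}
    - {"x":0.02,"y":-0.8,"z":0,"yaw":0,"grip":-1}
    - {"x":0.02,"y":-1,"z":0,"yaw":0,"grip":-1}
    - {"x":0.02,"y":-1.2,"z":0,"yaw":0,"grip":-1}
    - {"x":0.02,"y":-1.4,"z":0,"yaw":0,"grip":-1}
    - {"x":0.02,"y":-1.6,"z":0,"yaw":0,"grip":-1}
    - {"x":0.02,"y":-1.6,"z":0,"yaw":0,"grip":-1}

```text
time_s: 30.75
tcp_pos: [0.4859, 0.1006, 0.0582]
orientation: [-3.115, 0.409, -0.0]
force: [0.0, -0.7, -0.5]
grip_width: 0.0433
```

```bash
cat >> line.py <<'E'
    s=env.read_state(); print("push N %.1f"%(-np.dot(s["force"],[.2602,.9656,0])), "lat %.1f"%np.dot(s["force"],[.9656,-.2602,0]),"up %.1f"%s["force"][2],"T",np.round(s["wrist_torque"],2))
E
python3 line.py; python3 snap.py w28
```

```text
[0.4859 0.1006 0.0582] ang -14.95 t 30.75 F [ 0.  -0.7 -0.5] T [-0.18  0.02 -0.02] g 0.04329407544889982  File "line.py", line 6
    s=env.read_state(); print("push N %.1f"%(-np.dot(s["force"],[.2602,.9656,0])), "lat %.1f"%np.dot(s["force"],[.9656,-.2602,0]),"up %.1f"%s["force"][2],"T",np.round(s["wrist_torque"],2))
IndentationError: unexpected indent
```

View pics/w28.png

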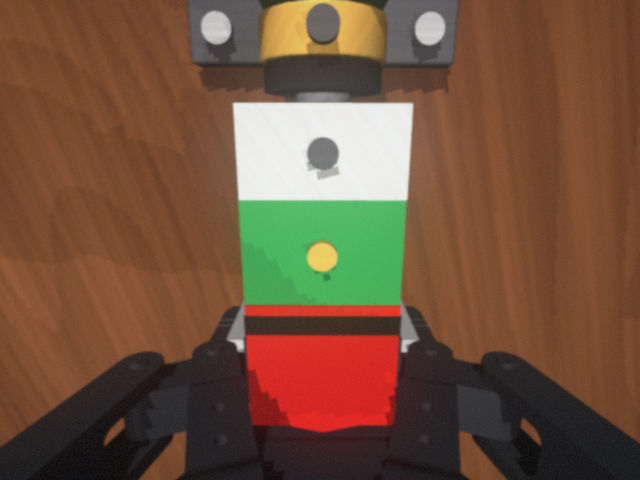

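The stack is closed (spacer, green, red in line), moving together with a small gap left to the rubber at v≈97. Creeping on.

```bash
sed -i 's/^if __name__=="__main__": rep(env.read_state())$/if __name__=="__main__":\n    rep(env.read_state())/' line.py; python3 line.py
```

```text
along mm 1.1 lateral mm 0.01 z 58.2
push N 0.7 lat -0.0 up -0.7 T [-0.15  0.01 -0.01]
```

Request:
send_rows:
  increments:
    - {"x":0,"y":-0.1,"z":0,"yaw":0,"grip":-1}
    - {"x":0,"y":-0.2,"z":0,"yaw":0,"grip":-1}
    - {"x":0,"y":-0.25,"z":0,"yaw":0,"grip":-1}
    - {"x":0,"y":-0.3,"z":0,"yaw":0,"grip":-1}
    - {"x":0,"y":-0.3,"z":0,"yaw":0,"grip":-1}

```text
time_s: 31.42
tcp_pos: [0.4865, 0.1031, 0.0582]
orientation: [-3.115, 0.409, 0.0]
force: [-0.2, -1.4, -0.4]
grip_width: 0.0434
```

```bash
python3 line.py
```

```text
along mm 3.7 lateral mm -0.04 z 58.2
push N 1.4 lat 0.2 up -0.4 T [-0.22  0.04  0.05]
```

Request:
send_rows:
  increments:
    - {"x":0,"y":-0.05,"z":0,"yaw":0,"grip":-1}
    - {"x":0,"y":-0.1,"z":0,"yaw":0,"grip":-1}
    - {"x":0,"y":-0.1,"z":0,"yaw":0,"grip":-1}
    - {"x":0,"y":-0.1,"z":0,"yaw":0,"grip":-1}

```text
time_s: 31.92
tcp_pos: [0.4867, 0.104, 0.0582]
orientation: [3.115, -0.409, -0.0]
force: [-0.8, -1.0, -0.1]
grip_width: 0.0434
```

```bash
python3 line.py
```

```text
along mm 4.6 lateral mm -0.03 z 58.2
push N 1.2 lat -0.5 up -0.1 T [-0.32  0.14 -0.  ]
```

Request:
send_rows:
  increments:
    - {"x":0,"y":-0.05,"z":0,"yaw":0,"grip":-1}
    - {"x":0,"y":-0.1,"z":0,"yaw":0,"grip":-1}
    - {"x":0,"y":-0.1,"z":0,"yaw":0,"grip":-1}

```text
time_s: 32.3
tcp_pos: [0.4868, 0.1043, 0.0582]
orientation: [3.114, -0.41, -0.0]
force: [-0.9, -4.8, 0.8]
grip_width: 0.0435
```

```bash
python3 line.py
```

```text
along mm 4.9 lateral mm -0.05 z 58.2
push N 4.8 lat 0.4 up 0.8 T [-0.68  0.24 -0.04]
```

Contact is felt at 4.9 mm, with about 4 N of push. Continuing in 0.5 mm steps.

Request:
send_rows:
  increments:
    - {"x":0,"y":-0.05,"z":0,"yaw":0,"grip":-1}
    - {"x":0,"y":-0.1,"z":0,"yaw":0,"grip":-1}
    - {"x":0,"y":-0.1,"z":0,"yaw":0,"grip":-1}

```text
time_s: 32.67
tcp_pos: [0.4868, 0.1046, 0.0582]
orientation: [3.113, -0.411, -0.001]
force: [-1.5, -6.0, 0.6]
grip_width: 0.0436
```

```bash
python3 line.py
```

```text
along mm 5.2 lateral mm -0.09 z 58.2
push N 6.1 lat 0.1 up 0.6 T [-1.    0.43  0.05]
```

Request:
send_rows:
  increments:
    - {"x":0,"y":-0.05,"z":0,"yaw":0,"grip":-1}
    - {"x":0,"y":-0.1,"z":0,"yaw":0,"grip":-1}
    - {"x":0,"y":-0.15,"z":0,"yaw":0,"grip":-1}
    - {"x":0,"y":-0.15,"z":0,"yaw":0,"grip":-1}

```text
time_s: 33.17
tcp_pos: [0.4869, 0.1048, 0.0582]
orientation: [3.111, -0.412, -0.001]
force: [-3.3, -8.6, 0.9]
grip_width: 0.0435
```

```bash
python3 line.py; python3 snap.py w29
```

```text
along mm 5.5 lateral mm -0.12 z 58.2
push N 9.2 lat -0.9 up 0.9 T [-1.36  0.5   0.04]
[0.4869 0.1048 0.0582] ang -15.08 t 33.175 F [-3.3 -8.6  0.9] T [-1.36  0.5   0.04] g 0.043501934086267555
```

View pics/w29.png

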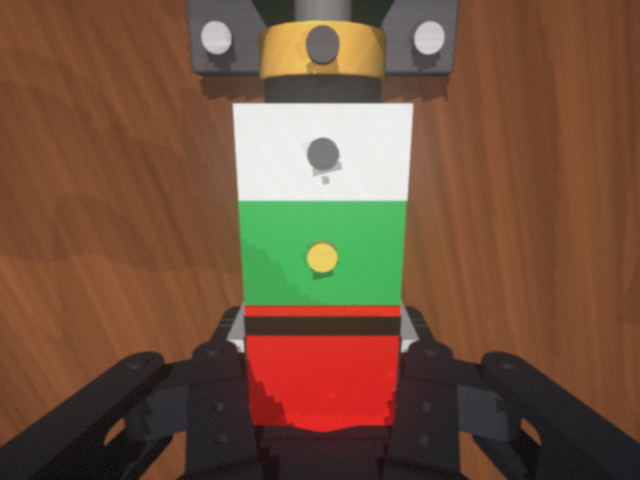

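Stack closed against the rubber at 9 N. A last 1.3 mm of command, then hold for about 0.9 s.

Request:
send_rows:
  increments:
    - {"x":0,"y":-0.05,"z":0,"yaw":0,"grip":-1}
    - {"x":0,"y":-0.1,"z":0,"yaw":0,"grip":-1}
    - {"x":0,"y":-0.13,"z":0,"yaw":0,"grip":-1}
    - {"x":0,"y":-0.13,"z":0,"yaw":0,"grip":-1}

```text
time_s: 33.72
tcp_pos: [0.4868, 0.105, 0.0583]
orientation: [3.11, -0.413, -0.002]
force: [-2.9, -9.1, 2.5]
grip_width: 0.0436
```

```bash
python3 line.py
```

```text
along mm 5.6 lateral mm -0.19 z 58.3
push N 9.6 lat -0.4 up 2.5 T [-1.7   0.64  0.09]
```

Request:
send_rows:
  increments:
    - {"x":0,"y":0,"z":0,"yaw":0,"grip":-1}
    - {"x":0,"y":0,"z":0,"yaw":0,"grip":-1}
    - {"x":0,"y":0,"z":0,"yaw":0,"grip":-1}

```text
time_s: 34.1
tcp_pos: [0.4869, 0.105, 0.0582]
orientation: [3.11, -0.413, -0.002]
force: [-4.0, -9.3, 2.4]
grip_width: 0.043
```

```bash
python3 line.py
```

```text
along mm 5.6 lateral mm -0.16 z 58.2
push N 10.0 lat -1.4 up 2.4 T [-1.65  0.61  0.05]
```

Request:
send_rows:
  increments:
    - {"x":0,"y":0,"z":0,"yaw":0,"grip":-1}
    - {"x":0,"y":0,"z":0,"yaw":0,"grip":-1}
    - {"x":0,"y":0,"z":0,"yaw":0,"grip":-1}

```text
time_s: 34.48
tcp_pos: [0.4868, 0.105, 0.0583]
orientation: [3.11, -0.413, -0.002]
force: [-2.6, -9.7, 2.1]
grip_width: 0.0433
```

```bash
python3 line.py; python3 snap.py w30
```

```text
along mm 5.6 lateral mm -0.18 z 58.3
push N 10.0 lat -0.0 up 2.1 T [-1.69  0.56  0.02]
[0.4868 0.105  0.0583] ang -15.12 t 34.475 F [-2.6 -9.7  2.1] T [-1.69  0.56  0.02] g 0.04330627797192422
```

View pics/w30.png

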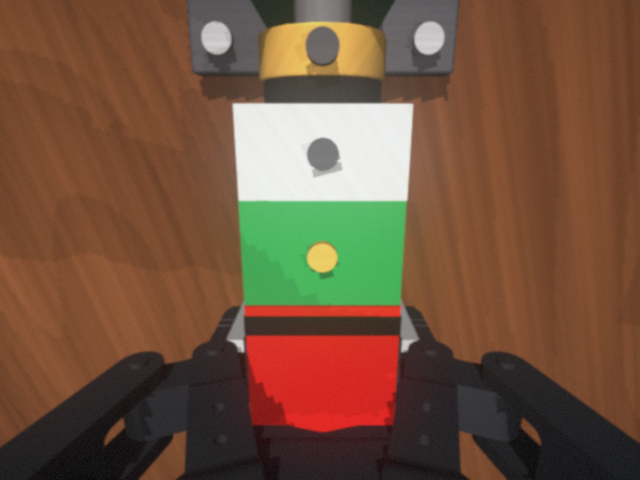

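Holding about 10 N steadily. A touch more to reach 12 N, and hold.

Request:
send_rows:
  increments:
    - {"x":0,"y":-0.05,"z":0,"yaw":0,"grip":-1}
    - {"x":0,"y":-0.1,"z":0,"yaw":0,"grip":-1}
    - {"x":0,"y":-0.1,"z":0,"yaw":0,"grip":-1}
    - {"x":0,"y":-0.1,"z":0,"yaw":0,"grip":-1}
    - {"x":0,"y":-0.1,"z":0,"yaw":0,"grip":-1}

```text
time_s: 35.15
tcp_pos: [0.4869, 0.1052, 0.0583]
orientation: [3.109, -0.413, -0.002]
force: [-3.4, -10.3, 2.7]
grip_width: 0.0435
```

```bash
python3 line.py
```

```text
along mm 5.8 lateral mm -0.22 z 58.3
push N 10.8 lat -0.6 up 2.7 T [-1.89  0.68  0.03]
```

Request:
send_rows:
  increments:
    - {"x":0,"y":0,"z":0,"yaw":0,"grip":-1}
    - {"x":0,"y":0,"z":0,"yaw":0,"grip":-1}
    - {"x":0,"y":0,"z":0,"yaw":0,"grip":-1}
    - {"x":0,"y":0,"z":0,"yaw":0,"grip":-1}

```text
time_s: 35.65
tcp_pos: [0.4869, 0.1052, 0.0583]
orientation: [3.109, -0.413, -0.002]
force: [-3.4, -10.1, 3.1]
grip_width: 0.0434
```

```bash
python3 line.py
```

```text
along mm 5.8 lateral mm -0.23 z 58.3
push N 10.6 lat -0.6 up 3.1 T [-1.85  0.72  0.06]
```

True push estimated at about 9.5–10 N, as the bias reads roughly +1 N and the rubber has yielded about 1.5 mm. Adding 2 mm of command to bring it to about 12 N, and holding again.

Request:
send_rows:
  increments:
    - {"x":0,"y":-0.05,"z":0,"yaw":0,"grip":-1}
    - {"x":0,"y":-0.1,"z":0,"yaw":0,"grip":-1}
    - {"x":0,"y":-0.15,"z":0,"yaw":0,"grip":-1}
    - {"x":0,"y":-0.2,"z":0,"yaw":0,"grip":-1}
    - {"x":0,"y":-0.2,"z":0,"yaw":0,"grip":-1}
    - {"x":0,"y":-0.2,"z":0,"yaw":0,"grip":-1}
    - {"x":0,"y":-0.2,"z":0,"yaw":0,"grip":-1}

```text
time_s: 36.52
tcp_pos: [0.4869, 0.1056, 0.0583]
orientation: [3.107, -0.415, -0.003]
force: [-5.3, -13.7, 2.9]
grip_width: 0.0435
```

```bash
python3 line.py
```

```text
along mm 6.2 lateral mm -0.30 z 58.3
push N 14.6 lat -1.5 up 2.9 T [-2.36  0.88  0.13]
```

Request:
send_rows:
  increments:
    - {"x":0,"y":0,"z":0,"yaw":0,"grip":-1}
    - {"x":0,"y":0,"z":0,"yaw":0,"grip":-1}
    - {"x":0,"y":0,"z":0,"yaw":0,"grip":-1}

```text
time_s: 36.9
tcp_pos: [0.4869, 0.1055, 0.0583]
orientation: [3.107, -0.415, -0.003]
force: [-4.2, -12.7, 3.7]
grip_width: 0.0439
```

```bash
python3 line.py
```

```text
along mm 6.1 lateral mm -0.29 z 58.3
push N 13.4 lat -0.7 up 3.7 T [-2.43  0.87  0.08]
```

About 12.5 N has been held for over half a second, so step 3's hold is done. Now easing off slowly with the cap still held, so the rubber can follow without opening gaps.

Request:
send_rows:
  increments:
    - {"x":0,"y":0.05,"z":0,"yaw":0,"grip":-1}
    - {"x":0,"y":0.1,"z":0,"yaw":0,"grip":-1}
    - {"x":0,"y":0.15,"z":0,"yaw":0,"grip":-1}
    - {"x":0,"y":0.2,"z":0,"yaw":0,"grip":-1}
    - {"x":0,"y":0.25,"z":0,"yaw":0,"grip":-1}
    - {"x":0,"y":0.3,"z":0,"yaw":0,"grip":-1}
    - {"x":0,"y":0.35,"z":0,"yaw":0,"grip":-1}
    - {"x":0,"y":0.35,"z":0,"yaw":0,"grip":-1}
    - {"x":0,"y":0.35,"z":0,"yaw":0,"grip":-1}

```text
time_s: 38.02
tcp_pos: [0.487, 0.1055, 0.0582]
orientation: [3.111, -0.412, -0.002]
force: [-1.8, -7.1, 1.2]
grip_width: 0.0433
```

```bash
python3 line.py
```

```text
along mm 6.2 lateral mm -0.16 z 58.2
push N 7.3 lat 0.1 up 1.2 T [-1.43  0.49  0.13]
```

Request:
send_rows:
  increments:
    - {"x":0,"y":0.05,"z":0,"yaw":0,"grip":-1}
    - {"x":0,"y":0.1,"z":0,"yaw":0,"grip":-1}
    - {"x":0,"y":0.15,"z":0,"yaw":0,"grip":-1}
    - {"x":0,"y":0.2,"z":0,"yaw":0,"grip":-1}
    - {"x":0,"y":0.25,"z":0,"yaw":0,"grip":-1}
    - {"x":0,"y":0.25,"z":0,"yaw":0,"grip":-1}
    - {"x":0,"y":0.25,"z":0,"yaw":0,"grip":-1}

```text
time_s: 38.9
tcp_pos: [0.487, 0.105, 0.0582]
orientation: [3.114, -0.41, -0.0]
force: [-1.8, -4.7, 0.5]
grip_width: 0.0433
```

```bash
python3 line.py; python3 snap.py w31
```

```text
along mm 5.7 lateral mm -0.06 z 58.2
push N 5.0 lat -0.5 up 0.5 T [-0.95  0.36  0.07]
[0.487  0.105  0.0582] ang -15.0 t 38.9 F [-1.8 -4.7  0.5] T [-0.95  0.36  0.07] g 0.043316427353772405
```

View pics/w31.png

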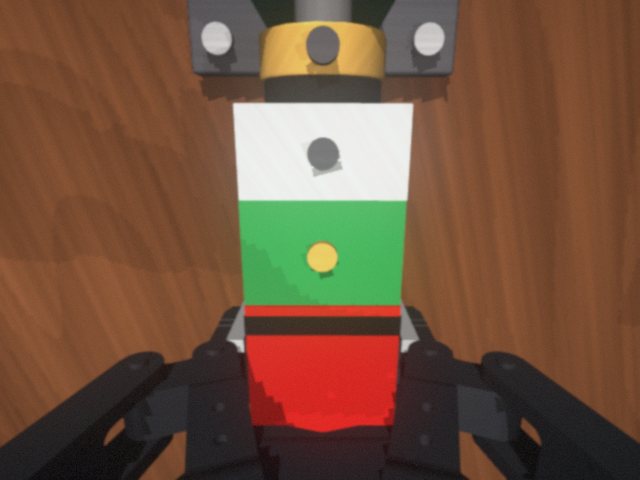

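Stack still closed at about 4 N. A little more easing, then open and lift straight up.

Request:
send_rows:
  increments:
    - {"x":0,"y":0.05,"z":0,"yaw":0,"grip":-1}
    - {"x":0,"y":0.1,"z":0,"yaw":0,"grip":-1}
    - {"x":0,"y":0.13,"z":0,"yaw":0,"grip":-1}
    - {"x":0,"y":0.13,"z":0,"yaw":0,"grip":-1}
    - {"x":0,"y":0.13,"z":0,"yaw":0,"grip":-1}

```text
time_s: 39.58
tcp_pos: [0.487, 0.1048, 0.0582]
orientation: [-3.115, 0.409, -0.0]
force: [-1.6, -2.8, -0.6]
grip_width: 0.0433
```

```bash
python3 line.py
```

```text
along mm 5.5 lateral mm 0.04 z 58.2
push N 3.1 lat -0.8 up -0.6 T [-0.61  0.15 -0.02]
```

Request:
send_rows:
  increments:
    - {"x":0,"y":0,"z":0,"yaw":0,"grip":0.3}
    - {"x":0,"y":0,"z":0,"yaw":0,"grip":1}
    - {"x":0,"y":0,"z":0,"yaw":0,"grip":1}
    - {"x":0,"y":0,"z":0,"yaw":0,"grip":1}
    - {"x":0,"y":0,"z":-1,"yaw":0,"grip":1}
    - {"x":0,"y":0,"z":-4,"yaw":0,"grip":1}
    - {"x":0,"y":0,"z":-8,"yaw":0,"grip":1}
    - {"x":0,"y":0,"z":-12,"yaw":0,"grip":1}
    - {"x":0,"y":0,"z":-12,"yaw":0,"grip":1}
    - {"x":0,"y":0,"z":-12,"yaw":0,"grip":1}

```text
time_s: 40.83
tcp_pos: [0.4863, 0.1047, 0.1781]
orientation: [-3.115, 0.409, 0.001]
force: [0.5, 0.1, -0.4]
grip_width: 0.0857
```

```bash
python3 snap.py w32
```

```text
[0.4863 0.1047 0.1781] ang -14.96 t 40.825 F [ 0.5  0.1 -0.4] T [-0.    0.03  0.03] g 0.08574242127189263
```

View pics/w32.png

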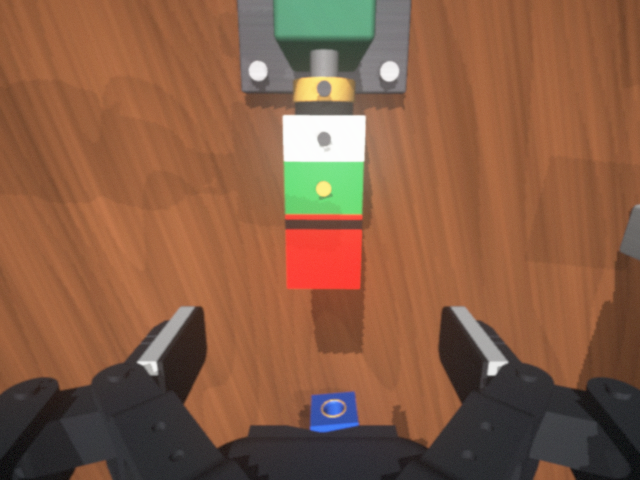

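Released, and the stack hangs on the axle with no visible gap: screw (324,139), dot (324,189), band (323,224). One settling wait and a close check of the positions.

Request:
send_rows:
  increments:
    - {"x":0,"y":0,"z":0,"yaw":0,"grip":1}
    - {"x":0,"y":0,"z":0,"yaw":0,"grip":1}
    - {"x":0,"y":0,"z":0,"yaw":0,"grip":1}
    - {"x":0,"y":0,"z":0,"yaw":0,"grip":1}

```text
time_s: 41.38
tcp_pos: [0.4869, 0.1044, 0.1781]
orientation: [3.115, -0.409, -0.0]
force: [0.1, 0.4, -0.1]
grip_width: 0.0855
```

```bash
python3 snap.py w33; python3 - <<'E'
from h import *
im=cv2.imread("pics/w33.png"); d=np.load("w33.npz"); s=dict(tcp_pos=d["pos"],orientation=d["ori"])
print([(v,im[v,305].tolist()) for v in list(range(108,120))+list(range(156,168))+list(range(210,220))+list(range(284,294))])
a=np.array([.2602,.9656,0]); P=np.array([.4911,.1201,0])-a*.0213
E=np.array([.9656,-.2602,0])
for n,uv in dict(spin=(324,115),sp_be=(324,162),be_cap=(324,215),capout=(324,289.5),screw=(324,139),dot=(323.5,189)).items():
    w=wray(KW,s,uv,.121); print(n,"along %.1f lat %.1f"%((w-P)@a*1e3,(w-P)@E*1e3))
cv2.imwrite("pics/w33c.png",cv2.resize(im[70:300,240:410],None,fx=2.6,fy=2.6,interpolation=2))
p=env.capture("top"); cv2.imwrite("pics/top1.png",p["pixels"])
p=env.capture("scene"); cv2.imwrite("pics/scene1.png",cv2.resize(p["pixels"][120:260,260:460],None,fx=4,fy=4,interpolation=2)[:600,:800])
E
```

```text
[0.4869 0.1044 0.1781] ang -14.98 t 41.375 F [ 0.1  0.4 -0.1] T [-0.05 -0.02  0.01] g 0.08550741154732988
[(108, [84, 90, 96]), (109, [82, 88, 95]), (110, [86, 92, 96]), (111, [82, 89, 93]), (112, [86, 92, 96]), (113, [96, 102, 107]), (114, [153, 157, 161]), (115, [226, 228, 230]), (116, [249, 250, 250]), (117, [252, 253, 253]), (118, [253, 253, 253]), (119, [253, 253, 253]), (156, [253, 253, 253]), (157, [253, 253, 253]), (158, [253, 253, 253]), (159, [252, 253, 253]), (160, [245, 251, 246]), (161, [204, 241, 200]), (162, [146, 228, 132]), (163, [136, 227, 119]), (164, [132, 225, 115]), (165, [135, 226, 117]), (166, [136, 226, 117]), (167, [134, 226, 114]), (210, [109, 205, 106]), (211, [110, 205, 107]), (212, [109, 204, 119]), (213, [101, 184, 176]), (214, [81, 134, 231]), (215, [67, 93, 245]), (216, [62, 79, 246]), (217, [63, 78, 246]), (218, [58, 75, 234]), (219, [60, 73, 184]), (284, [54, 63, 252]), (285, [55, 64, 252]), (286, [54, 61, 252]), (287, [60, 76, 249]), (288, [59, 86, 226]), (289, [64, 96, 189]), (290, [66, 101, 176]), (291, [66, 99, 173]), (292, [65, 100, 174]), (293, [67, 100, 173])]
spin along 81.7 lat 0.7
sp_be along 56.9 lat 0.8
be_cap along 27.0 lat 0.9
capout along -19.3 lat 1.0
screw along 69.3 lat 0.7
dot along 42.0 lat 0.5
```

View pics/w33c.png

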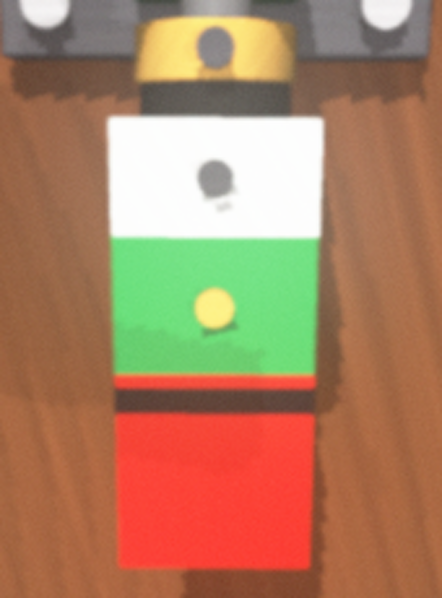

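View pics/top1.png

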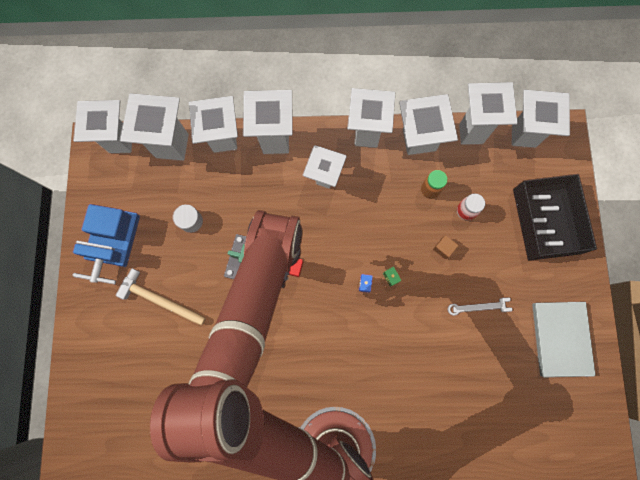

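Measured extents along the axle are 24.8, 29.9 and 46.3 mm against nominal 24, 30 and 46, so there are no gaps. The spacer centre is 69 mm in. The top view shows the spare (366,283), decoy, jars, wrench, hammer, tin and mould where they were. Handing in.

```bash
python3 -c "
from station import env
print(env.hand_in())"
```

```text
the job is handed in; nothing more can be done
None
```

The axle end is back together: the spacer, the rightmost green bearing block and the red cap went onto the axle in that order. I pressed the stack against the rubber stop through the cap, then eased off and let go. The job was handed in at about 41 s of the 72 s; no verdict was reported.

**Push:** The push read 13–15 N, about 12–13 N after taking off the sensor's offset of roughly 1 N. I held it for over half a second after about 1.9 s at around 10 N, and the highest reading was about 15 N. These are wrist readings taken between moves, so I did not measure the force at the stop itself or any brief peak.

**Final check (wrist camera):**

| Part | Measured length along the axle | Stated length |
|---|---|---|
| Spacer | 24.8 mm | 24 mm |
| Bearing | 29.9 mm | 30 mm |
| Cap | 46.3 mm | 46 mm |

- **Fit:** No gaps are visible. The spacer's centre is about 69 mm in from the free end, and the parts are within about 1 mm of the axle line sideways.
- **Bystanders:** In the last top picture the spare and the other bystanders stand where they were.

**What went wrong or disagreed:**
- **First grasp:** It closed on nothing above the spacer and did not disturb it. The fingertips are really about 41 mm further back than the stated tool point, so I worked from their position in the pictures after that.
- **Sideways drift:** The arm drifted 1–3 mm sideways on longer moves. I corrected this from the picture before each part went on.

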